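# Clip the screwdriver back on its display eye

### The job

Take the screwdriver with the snap hook at its butt out of the wooden tool block and clip it onto the steel eye under the display rail: press the hook's sprung gate against the eye until the eye slips in and the gate snaps shut behind it, then let the screwdriver hang freely from the eye. The eye bolt is screwed in higher or lower each time, so feel or look for its height first, and do not ram the hook against the display. Leave the bradawl, the yellow carton and the hammer and mallet hanging on the rail undisturbed.

Things in the scene. Friction and masses are not known exactly. Their poses are not given: they have to be found in the camera images.
- driver: Screwdriver, 206 mm, about 130 g, stands blade down in the block, leaning up to 5 degrees. Origin at the blade's tip, +z along its axis to the snap hook at the butt, +x the way the hook's gate faces, y across the flat hook. Along z: blade (7 thick) 0-58, brass ferrule to 76, neck (22 x 20) to 88, beech grip to 152 (30 along x, 24 along y, flat sides facing +-y), butt 155, hook 155-206.
- butt (a point): Centre of the handle's butt, on the axis 155 mm above the tip, at the foot of the hook; axes as the screwdriver's. The handle's flats (24 mm apart, along y) can be gripped right up to the butt: the hook is only 6 mm thick (pivot head 11) and stands free between the fingers, if the hand leans back over the spine (the -x side).
- hook_seat (a point): Where the eye's wire centre rests when hung: inside the crown, on the axis, 197.5 mm above the tip; axes as the screwdriver's. The hook is an upright loop of 6 mm round steel in the x-z plane, 30 mm wide: spine at x = -12 (centre line), crown of radius 12 about z = 191 (inner top z = 200, outer 206), nose at x = +12 ending at z = 188.
- nose (a point): Lower end of the hook's nose: x = 12, z = 188 mm on the screwdriver. The gate, a 4.4 mm brass rod, closes the +x side of the loop from its pivot at x = 12, z = 165 up to here. Below z = 168 the hook is a solid steel foot (29 mm wide, 9 thick), so the eye can enter only between there and the nose. 18 mm is free between spine and nose.
- blade_tip (a point): Tip of the blade, the screwdriver's origin; axes as the screwdriver's.
- gate (a joint): Angle of the gate, rad: 0 shut, swings only inward (upper end towards the spine) to 1.1, springs back. The eye's wire pressed on it some 9 mm below the nose (z about 179 on the screwdriver) opens it: about 2.5 N starts it, 8 N holds it at 0.85. With the wire some 6 mm inside the nose's inner side (x about 3, gate about 0.85), draw the screwdriver down about 18 mm: the wire passes the gate's end and the gate snaps shut.
- block: Fixed dark-beech block, 64 (x) x 170 (y) x 55 mm high, two 10 mm holes 45 deep at y = +45 and -45 from its middle: one holds the screwdriver's blade, the other the bradawl. Origin at the centre of its underside.
- bradawl: Bystander: bradawl with a round darker wooden handle (31 mm thick, no hook), 148 mm long, standing in the block's other hole. Origin at its tip, z up its axis.
- display: Fixed white wooden display: base board 100 (x) x 460 (y) x 18 mm, posts 26 x 28 mm at y = +-208, rail 26 (x) x 30 (z) mm, its underside 338 mm above the counter, the eye below its middle. Origin at the centre of its underside; the eye is clipped from the -x side, moving +x. A hammer hangs at y = +130, a mallet at y = -130, heads about 128 mm above the counter, reaching 40 mm to either side of there (52 outward).
- hung_hammer (a joint): Bystander: swing of the hammer on the rail about the display's y axis, rad, 0 hanging straight.
- hung_mallet (a joint): Bystander: swing of the mallet on the rail about the display's y axis, rad, 0 hanging straight.
- carton: Bystander: yellow carton of tacks, 62 x 100 x 45 mm high, 350 g, on the counter on the side where the block is not. Origin at the centre of its underside.
- eye_top (a point): Middle of the rail's underside, where the eye's shank comes out; axes as the display's. The eye is a rigid upright steel ring straight below, 36 mm inside, of 5 mm wire, in the display's y-z plane (its opening faces +-x). The centre of its lowest wire, which runs along y there, is 52 to 88 mm below this point, different each time and not reported: see it or feel it, e.g. by raising the hook's crown gently against it from below.
Mind the look-alikes: they are no part of the job. What is shaped like the driver but green or orange is not meant.

How it is judged:
On the way, in this order (a step that is already met when the one before it is completed fails the run):
1. the screwdriver has been lifted clear of the tool block (z of blade_tip in the frame of block above 0.062 m), for 0.1 s.
2. the gate is pressed inward (at least 0.3 rad) by the eye (value of joint gate above 0.3 rad and horizontal distance between hook_seat and eye_top below 0.03 m and contact force between gate and display above 0.5 N), for 0.05 s.
At the end, for the whole second after the job is handed in: The screwdriver hangs by its hook from the eye: the eye carries it, the seat in the hook's crown is within 12 mm (x) and 14 mm (y) of the eye's middle and 44 to 96 mm below the rail, the gate is shut (under 0.06 rad), its axis within 0.3 rad of upright, and it moves slower than 0.12 m/s (x of hook_seat in the frame of eye_top between -0.012 and 0.012 m and y of hook_seat in the frame of eye_top between -0.014 and 0.014 m and z of hook_seat in the frame of eye_top between -0.096 and -0.044 m and value of joint gate below 0.06 rad and contact force between driver and display above 0.3 N and angle between driver's own z axis and vertical below 0.3 rad and linear speed of driver below 0.12 m/s); the robot touches nothing.
It fails at once if the screwdriver is rammed against the display (over 25 N) (contact force between driver and display above 25 N).
It fails at once if the bradawl is moved more than 20 mm (distance of bradawl from where it was at the start of the episode above 0.02 m).
It fails at once if the carton is moved more than 20 mm (distance of carton from where it was at the start of the episode above 0.02 m).
It fails at once if the hung hammer or mallet is swung more than 0.25 rad (value of joint any of hung_hammer, hung_mallet above 0.25 rad or value of joint any of hung_hammer, hung_mallet below -0.25 rad).
It also fails if it takes over 53 s, if anything falls off the work surface, if the arm or the gripper's body presses on something with over 40 N, if the wrist force passes 120 N, or if a joint passes its speed limit or range.

### The arm

A 6-joint arm with a two-finger parallel gripper is mounted at the origin on the work surface. World frame = base frame: x ahead of the robot, y to its left, z up, the work surface at z = 0. Lengths are in m, angles in rad, forces in N, time in s.
With the tool pointing down it reaches from about 0.325 to 0.925 m from the base axis. Payload 3.1 kg.
Tool frame: the origin (TCP) lies on the centre line of the jaws, within the pads' length; the fingertips stand 25 mm ahead of it and the grasp point (between the pads) lies 6 mm ahead of it; z points along the fingers, y is the direction in which the jaws open and shut (so a half turn about z gives the same grasp; the last joint's range is limited). The gripper opens to 85 mm and grips with 20 to 120 N. Pads are 22 mm wide; open, the fingers measure 114 mm over their backs; the gripper's body (76 mm by 85 mm) begins 54 mm behind the grasp point. The pads swing forward as they close: fully open they stand 13 mm farther back than shut.
Start: joints at [-1.399, 0.217, 1.613, -0, 1.311, -0.112], TCP at [0.175, -0.6, 0.256] pointing down, gripper open.
Joint ranges: [-2.75, 2.75], [-0.78, 2.1], [0.31, 2.55], [-1.13, 4.27], [0.13, 2.63], [-2.58, 2.58]. Speed limits (rad/s): [2.79, 2.79, 3.14, 3.14, 3.14, 3.14].

### API

Orientations are given as a rotation vector (axis times angle).
In Python, from rig import sense, imaging, job gives the robot as it stands. The module is installed in compiled form; this text tells all that it offers.
- The arm moves only by the shell command python3 -m handwheel 'ROWS' [OPENING] [FORCE]. ROWS is JSON, a list of rows, each a list of 4 numbers: the shift along the tool's x, y, z in mm, then the turn about the tool's z in rad. A call has 1 to 20 rows; each row shifts and turns the pose as measured when the row begins, along the tool's axes as they then stand; what a row does not reach is not made up. A row lasts 1/12 s, in which the tool goes at most 41.7 mm and 7.16 degrees, less where a joint would pass 70% of its speed; a pose out of reach is approached as far as the arm can. A call is refused whole if a number of a shift passes 41.7 or a number of a turn 0.125, either way. A call with a gripper value outside its range is refused whole. OPENING is the opening, from 0 (shut) to 1 (fully open), set as the call begins (- or left out, the last holds). The fingers move at their own pace and stop on an object; FORCE is the grip in N (left out, the last holds). Time passes only in rows, so rows that do not move let the fingers close. It gives the time, the measured TCP pose, the force and the opening at its end, in the units of the state.
- sense(): the state, without advancing time (a new reading comes with each control period).
- imaging.camera(name): name is "scene" or "top" or "wrist"; returns the picture (420x560x3 uint8, red, green, blue); there is no depth.
- imaging.calibration(name): a dict with "fov_y" (degrees; the focal length in pixels is half the picture's height over the tangent of half this angle, whatever the lens; pixels are square), "cx", "cy" (the principal point, pixels), "origin" and "orientation" of the camera in the world. Camera axes: x right, y up, looking along -z (the intrinsics and any distortion apply to the point x, -y, -z); pixel columns grow to the right and rows downward; lengths in m; the calibration is good to about 2 mm. A picture is of the moment at which its call begins: read the wrist's pose just before it. calibration takes no time and is no camera call; for the wrist camera it gives the pose at the moment of the call.
- job.close_job(): hands the job in, once; it reports no verdict.
The state is a dict: "time_s": time; "joints": joint angles; "joint_vel": joint speeds; "tau": joint torques, N m; "tool_pos": TCP position; "tool_rot": TCP orientation; "wrist_force": force on the tool from outside, world axes, zero at the start; "ft_torque": the same for the moment, N m; "gripper_width": finger opening in m.
Only numpy, scipy, OpenCV 4.12 (cv2) and the standard library are available. Lean on these libraries where they do the work, as an engineer would, in place of code of your own. Each camera call takes 0.05 s, during which the arm holds its last target.

## Working session

There is one attempt and no reset: what is moved stays moved. The work goes in short steps, Python scripts to look and compute and a shell command to move; the robot and the scene stay as the last step left them, time stands still between calls to the robot, and variables do not carry over. Pictures are saved under pics/ and viewed, and the job is handed in when it is done.

```bash
mkdir -p pics; ls; python3 - <<'E'
from rig import sense, imaging, job
import cv2
s=sense()
print(s)
for n in ["scene","top","wrist"]:
    print(n,imaging.calibration(n))
    cv2.imwrite(f"pics/a_{n}.png",imaging.camera(n)[:,:,::-1])
E
```

```text
pics
{'time_s': 0.0, 'joints': array([-1.39918486e+00,  2.17774690e-01,  1.61492209e+00,  9.01328896e-06,
        1.31132417e+00, -1.12182095e-01]), 'joint_vel': array([ 1.58074722e-03, -6.42126708e-04,  8.35463275e-04,  1.26699437e-03,
        4.73073889e-05,  7.77509109e-04]), 'tau': array([ 1.82572066e-04, -3.96847093e+01, -3.03851867e+01, -3.03792940e-04,
        9.69134853e-03,  9.90615888e-06]), 'tool_pos': array([ 0.17490372, -0.59923806,  0.25496177]), 'tool_rot': array([-3.10761560e+00, -4.43940528e-01,  9.95753689e-05]), 'wrist_force': array([ 0.27504187, -0.04901617,  0.01519613]), 'ft_torque': array([-0.01698254,  0.02165781, -0.0011197 ]), 'gripper_width': 0.08521859097955259}
scene {'fov_y': 45.61696284193902, 'cx': 278.83419250063724, 'cy': 200.34706331401685, 'origin': array([1.1807805, 0.4226294, 1.045516 ]), 'orientation': array([0.44025651, 0.79669276, 2.05664229])}
top {'fov_y': 47.32276558138769, 'cx': 288.6930122236526, 'cy': 204.20061972893896, 'origin': array([ 0.45040931, -0.02402867,  1.30116434]), 'orientation': array([ 0.04842584, -0.02851549, -1.54876879])}
wrist {'fov_y': 68.46914833930212, 'cx': 278.97146415444826, 'cy': 210.99235136005476, 'origin': array([ 0.25116681, -0.57765242,  0.37267026]), 'orientation': array([-0.26735249,  0.20396345, -1.27504888])}
```

View pics/a_scene.png

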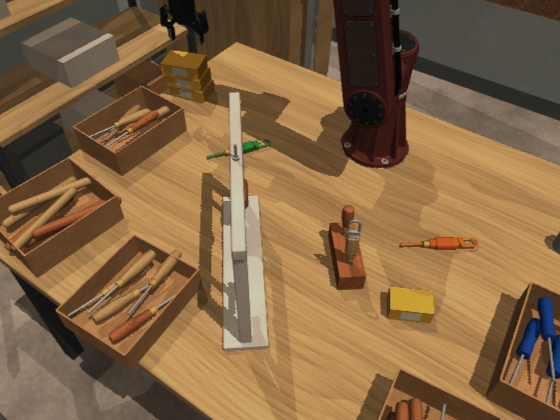

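View pics/a_top.png

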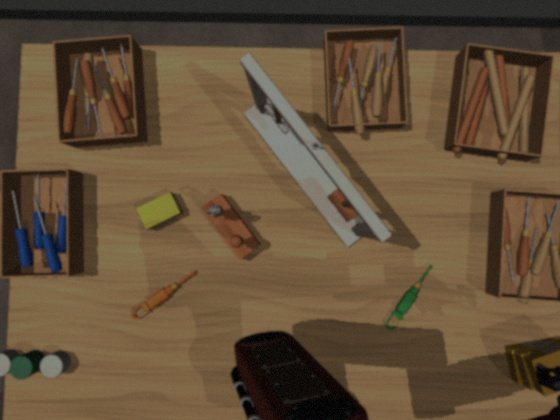

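View pics/a_wrist.png

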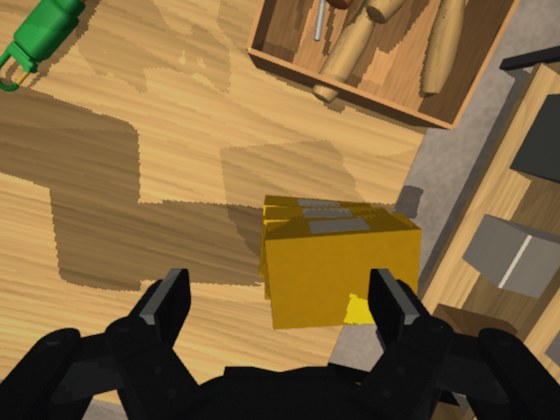

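```bash
cat > h.py <<'E'
import numpy as np, cv2
from scipy.spatial.transform import Rotation as R
from rig import sense, imaging, job
def ray(cal,u,v):
    f=210/np.tan(np.radians(cal['fov_y'])/2)
    d=np.array([(u-cal['cx'])/f,-(v-cal['cy'])/f,-1.])
    d=R.from_rotvec(cal['orientation']).apply(d); return np.array(cal['origin']),d/np.linalg.norm(d)
def onz(n,u,v,z):
    o,d=ray(n if isinstance(n,dict) else imaging.calibration(n),u,v); return o+d*(z-o[2])/d[2]
def proj(n,p):
    cal=n if isinstance(n,dict) else imaging.calibration(n)
    f=210/np.tan(np.radians(cal['fov_y'])/2)
    q=R.from_rotvec(cal['orientation']).inv().apply(np.array(p)-cal['origin'])
    return np.array([cal['cx']+f*q[0]/-q[2],cal['cy']-f*q[1]/-q[2]])
def tri(c1,p1,c2,p2):
    o1,d1=ray(c1,*p1);o2,d2=ray(c2,*p2)
    A=np.stack([d1,-d2],1); t=np.linalg.lstsq(A,o2-o1,rcond=None)[0]
    a,b=o1+t[0]*d1,o2+t[1]*d2
    return (a+b)/2,np.linalg.norm(a-b)
E
python3 - <<'E'
import cv2
a=cv2.imread('pics/a_scene.png');b=cv2.imread('pics/a_top.png')
cv2.imwrite('pics/b1.png',cv2.resize(a[190:300,300:460],(800,550),interpolation=cv2.INTER_CUBIC))
cv2.imwrite('pics/b2.png',cv2.resize(b[180:270,180:300],(800,600),interpolation=cv2.INTER_CUBIC))
cv2.imwrite('pics/b3.png',cv2.resize(b[40:250,220:400],(514,600),interpolation=cv2.INTER_CUBIC))
cv2.imwrite('pics/b4.png',cv2.resize(a[80:360,180:300],(257,600),interpolation=cv2.INTER_CUBIC))
E
```

```text
(no output)
```

View pics/b1.png

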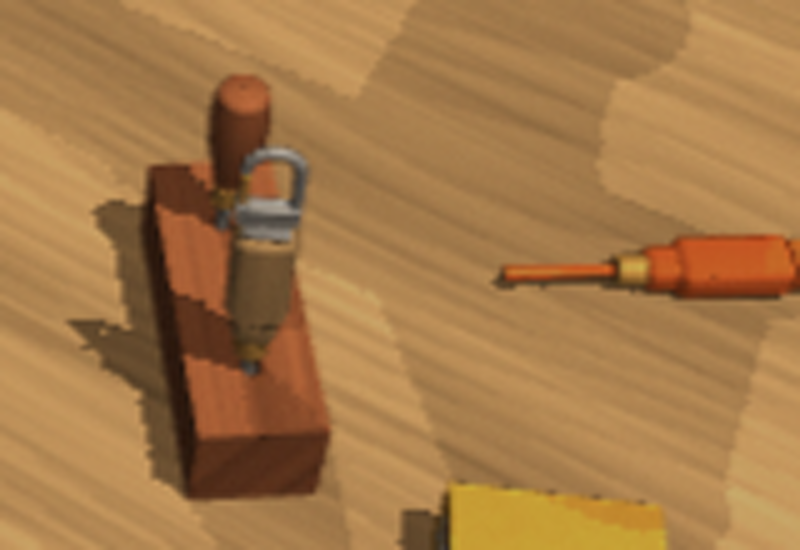

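View pics/b2.png

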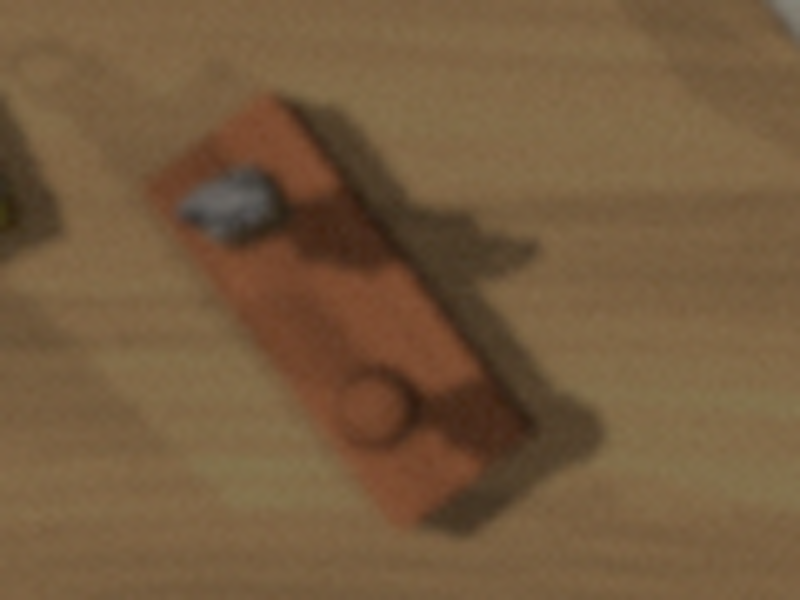

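View pics/b3.png

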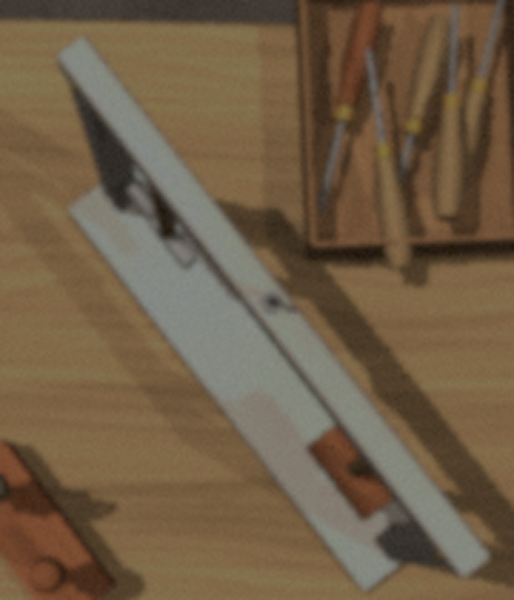

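View pics/b4.png

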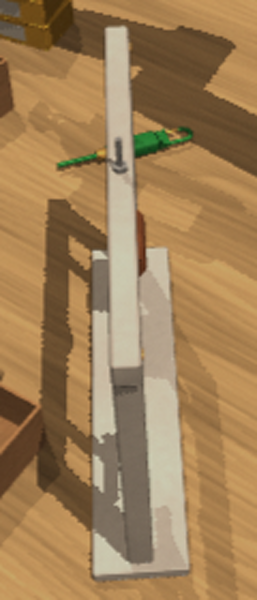

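```bash
python3 - <<'E'
from h import *
t=imaging.calibration('top');s=imaging.calibration('scene')
T3=lambda x,y:(220+x/2.857,40+y/2.857)
T2=lambda x,y:(180+x/6.667,180+y/6.667)
print('rail',[onz(t,*T3(*p),.368).round(3) for p in [(58,60),(82,38),(490,553),(463,577)]])
rc=[onz(t,*T3(*p),.368) for p in [(58,60),(82,38),(490,553),(463,577)]]
c=np.mean(rc,0);d=(rc[0]+rc[1]-rc[2]-rc[3])/2;print('c',c,np.linalg.norm(d),np.degrees(np.arctan2(d[1],d[0])))
bc=[onz(t,*T2(*p),.055) for p in [(270,92),(145,183),(530,430),(405,530)]]
c=np.mean(bc,0);d=(bc[0]+bc[1]-bc[2]-bc[3])/2;print('block',c,np.linalg.norm(d),np.linalg.norm(bc[0]-bc[1]),np.degrees(np.arctan2(d[1],d[0])))
u=d/np.linalg.norm(d);print('holes',c+.045*u,c-.045*u)
print('base',[onz(t,*T3(*p),.018).round(3) for p in [(68,210),(365,590)]])
S=lambda x,y:(300+x/5,190+y/5)
# crown top
print('bradawl top',tri(t,T2(375,403),s,S(245,85)))
print('carton',[onz(t,*p,.045).round(3) for p in [(158,211)]])
for nm,p,q in [('blade at block',None,S(252,370))]: print(nm,onz(s,*q,.055))
print('butt side', [ (z,proj(t,onz(s,*S(268,240),z))) for z in (.15,.165,.18)])
E
python3 - <<'E'
import cv2
a=cv2.imread('pics/a_scene.png');b=cv2.imread('pics/a_top.png')
cv2.imwrite('pics/c1.png',cv2.resize(a[215:270,335:375],(436,600),interpolation=cv2.INTER_CUBIC))
cv2.imwrite('pics/c2.png',cv2.convertScaleAbs(cv2.resize(b[195:225,195:235],(800,600),interpolation=cv2.INTER_CUBIC),alpha=1.8))
E
```

```text
rail [array([0.778, 0.09 , 0.368]), array([0.794, 0.074, 0.368]), array([ 0.443, -0.212,  0.368]), array([ 0.427, -0.194,  0.368])]
c [ 0.61055887 -0.06042679  0.368     ] 0.452335633531526 39.13257718309946
block [0.45092321 0.1424201  0.055     ] 0.16825609474586548 0.060383723733746224 38.74972524183787
holes [0.48601815 0.17058648 0.055     ] [0.41582828 0.11425371 0.055     ]
base [array([0.757, 0.12 , 0.018]), array([ 0.404, -0.167,  0.018])]
bradawl top (array([0.41603769, 0.11659562, 0.15713673]), np.float64(0.005277006499681131))
carton [array([0.487, 0.336, 0.045])]
blade at block [0.4883065  0.17727345 0.055     ]
butt side [(0.15, array([213.63552261, 211.0532437 ])), (0.165, array([210.9528264 , 205.90759849])), (0.18, array([208.20168498, 200.63066942]))]
```

View pics/c1.png

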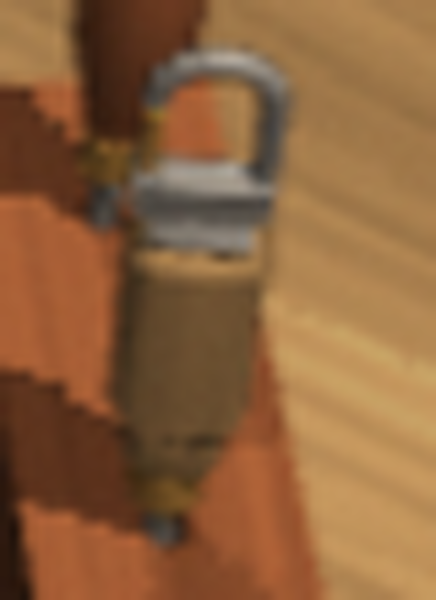

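View pics/c2.png

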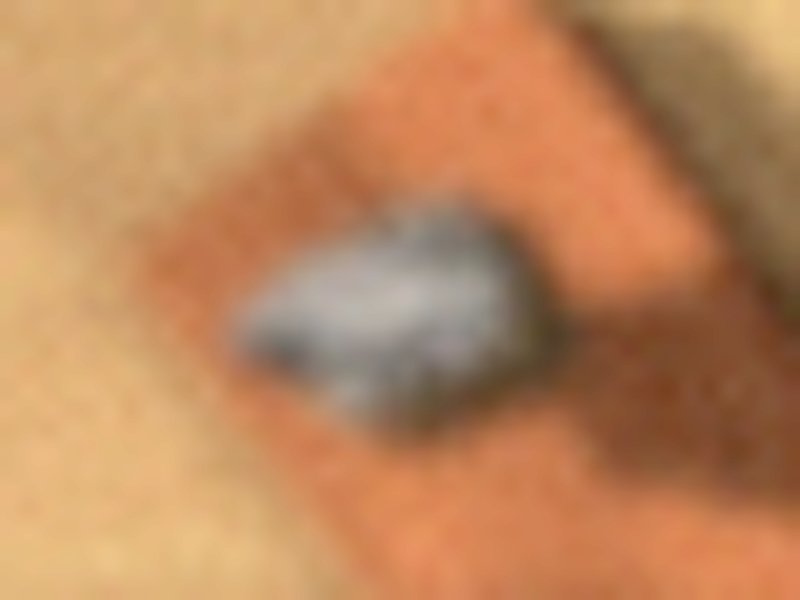

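```bash
cat >> h.py <<'E'
def to_tool(target,yaw_y=None):
    """rows needed: target world point for TCP; yaw_y: wanted world direction (deg) of tool y axis"""
    s=sense();Rt=R.from_rotvec(s['tool_rot']);
    d=Rt.inv().apply(np.array(target)-s['tool_pos'])*1000
    print('t',round(s['time_s'],2),'pos',s['tool_pos'].round(4),'w',round(s['gripper_width'],4),'F',s['wrist_force'].round(1),'shift tool mm',d.round(1))
    ty=Rt.apply([0,1,0]);a=np.degrees(np.arctan2(ty[1],ty[0]))
    print('tool y dir deg',a.round(2),'x',Rt.apply([1,0,0]).round(3),'z',Rt.apply([0,0,1]).round(4))
    if yaw_y is not None:
        e=(yaw_y-a+90)%180-90; e2=(yaw_y-a+180)%360-180
        print('turn about tool z (rad): half-turn-free',round(-np.radians(e),3),' exact',round(-np.radians(e2),3))
E
python3 - <<'E'
from h import *
s=sense();c=imaging.calibration('wrist')
Rt=R.from_rotvec(s['tool_rot'])
print('cam in tool',Rt.inv().apply(c['origin']-s['tool_pos']),Rt.inv().apply(R.from_rotvec(c['orientation']).apply([0,0,-1])))
to_tool([.486,.17,.45],39.1)
E
```

```text
cam in tool [ 0.07930116  0.00031184 -0.11760008] [-3.08813225e-01 -2.79712135e-04  9.51122660e-01]
t 0.15 pos [ 0.1749 -0.5994  0.2552] w 0.0854 F [0.2 0.2 0.5] shift tool mm [ 514.1 -651.9 -193.4]
tool y dir deg -73.74 x [0.96 0.28 0.  ] z [-3.0e-04  1.9e-03 -1.0e+00]
turn about tool z (rad): half-turn-free 1.172  exact -1.969
```

```bash
python3 -m handwheel '[[0,0,-40,-0.12],[0,0,-40,-0.12],[0,0,-40,-0.12],[0,0,-40,-0.12],[0,0,-30,-0.12],[0,0,0,-0.12],[0,0,0,-0.12],[0,0,0,-0.12],[0,0,0,-0.12],[0,0,0,-0.12],[0,0,0,-0.12],[0,0,0,-0.12],[0,0,0,-0.12],[0,0,0,-0.12],[0,0,0,-0.12],[0,0,0,-0.12]]'; python3 -c "
from h import *
to_tool([.486,.17,.45],39.1)"
```

```text
time_s: 1.48
tool_pos: [0.1744, -0.5964, 0.4447]
tool_rot: [-1.306, -2.844, -0.026]
wrist_force: [0.2, 0.1, -0.6]
gripper_width: 0.0851
t 1.48 pos [ 0.1744 -0.5964  0.4447] w 0.0851 F [ 0.2  0.1 -0.6] shift tool mm [378.2 735.7   9. ]
tool y dir deg 40.66 x [-0.652  0.758  0.018] z [-0.0034  0.0201 -0.9998]
turn about tool z (rad): half-turn-free 0.027  exact 0.027
```

```bash
python3 -m handwheel '[[18,35,0,0],[18,35,0,0],[18,35,0,0],[18,35,0,0],[18,35,0,0],[18,35,0,0],[18,35,0,0],[18,35,0,0],[18,35,0,0],[18,35,0,0],[18,35,0,0],[18,35,0,0],[18,35,0,0],[18,35,0,0],[18,35,0,0],[18,35,0,0],[18,35,0,0],[18,35,0,0],[18,35,0,0],[18,35,0,0]]'; python3 -c "
from h import *
to_tool([.486,.17,.45],39.1)"
```

```text
time_s: 3.15
tool_pos: [0.4747, 0.1621, 0.4524]
tool_rot: [-1.319, -2.833, -0.043]
wrist_force: [1.0, -0.5, 0.3]
gripper_width: 0.0853
t 3.15 pos [0.4747 0.1621 0.4524] w 0.0853 F [ 1.  -0.5  0.3] shift tool mm [-1.3 13.7  2.6]
tool y dir deg 40.04 x [-0.644  0.765  0.027] z [-0.0034  0.0318 -0.9995]
turn about tool z (rad): half-turn-free 0.016  exact 0.016
```

```bash
python3 -m handwheel '[[-1,14,0,0.016],[0,0,0,0]]'; python3 - <<'E'
from h import *
to_tool([.486,.17,.45],39.1)
c=imaging.calibration('wrist')
im=imaging.camera('wrist')[:,:,::-1]
print(c,sense()['joint_vel'].round(3))
print('proj block holes',proj(c,[.486,.1706,.055]),proj(c,[.416,.1143,.055]))
cv2.imwrite('pics/d1.png',im)
E
```

```text
time_s: 3.32
tool_pos: [0.4869, 0.1779, 0.4509]
tool_rot: [-1.328, -2.825, -0.045]
wrist_force: [-0.1, -0.6, -1.0]
gripper_width: 0.0854
t 3.32 pos [0.4869 0.1779 0.4509] w 0.0854 F [-0.1 -0.6 -1. ] shift tool mm [-5.5 -5.7  0.6]
tool y dir deg 39.64 x [-0.638  0.769  0.03 ] z [-0.0058  0.0345 -0.9994]
turn about tool z (rad): half-turn-free 0.009  exact 0.009
{'fov_y': 68.46914833930212, 'cx': 278.97146415444826, 'cy': 210.99235136005476, 'origin': array([0.43768379, 0.23436157, 0.57078629]), 'orientation': array([-0.26459621, -0.11357291,  0.68513112])} [-0.045 -0.042  0.03  -0.022  0.021 -0.017]
proj block holes [271.70161182 171.26270102] [217.93410991 170.60814101]
```

View pics/d1.png

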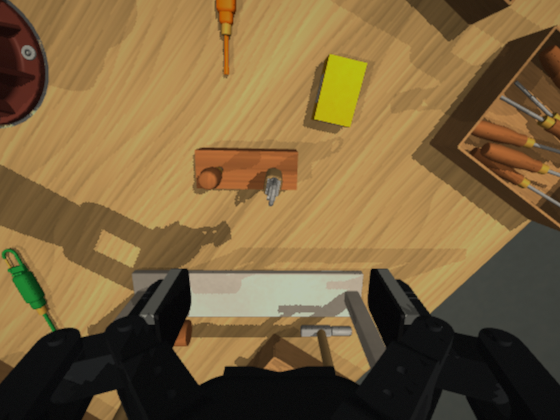

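```bash
python3 -m handwheel '[[-5,-5,40,0.01],[0,0,40,0],[0,0,30,0],[0,0,0,0]]'; python3 - <<'E'
from h import *
to_tool([.486,.17,.34],39.1)
c=imaging.calibration('wrist')
im=imaging.camera('wrist')[:,:,::-1]
print(c)
np.save('cal_d2.npy',c,allow_pickle=True)
cv2.imwrite('pics/d2.png',im)
cv2.imwrite('pics/d2z.png',cv2.resize(im[140:290,180:360],(720,600),interpolation=cv2.INTER_CUBIC))
E
```

```text
time_s: 3.7
tool_pos: [0.4845, 0.171, 0.3407]
tool_rot: [-1.345, -2.822, -0.047]
wrist_force: [-0.5, -1.0, -1.0]
gripper_width: 0.0853
t 3.7 pos [0.4845 0.171  0.3407] w 0.0853 F [-0.5 -1.  -1. ] shift tool mm [-1.7  0.5  0.6]
tool y dir deg 39.01 x [-0.63   0.776  0.027] z [-6.000e-04  3.380e-02 -9.994e-01]
turn about tool z (rad): half-turn-free -0.002  exact -0.002
{'fov_y': 68.46914833930212, 'cx': 278.97146415444826, 'cy': 210.99235136005476, 'origin': array([0.43536109, 0.22807627, 0.46027405]), 'orientation': array([-0.26754248, -0.11631968,  0.67358952])}
```

View pics/d2z.png

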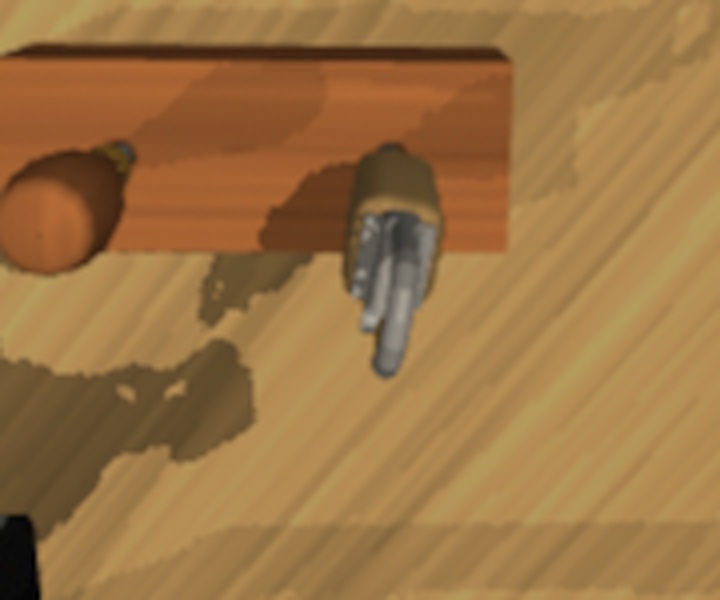

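```bash
python3 - <<'E'
import cv2
a=cv2.imread('pics/d2.png')
cv2.imwrite('pics/d3.png',cv2.convertScaleAbs(cv2.resize(a[170:240,255:305],(571,800),interpolation=cv2.INTER_LANCZOS4)[:600],alpha=1.3))
E
```

```text
(no output)
```

View pics/d3.png

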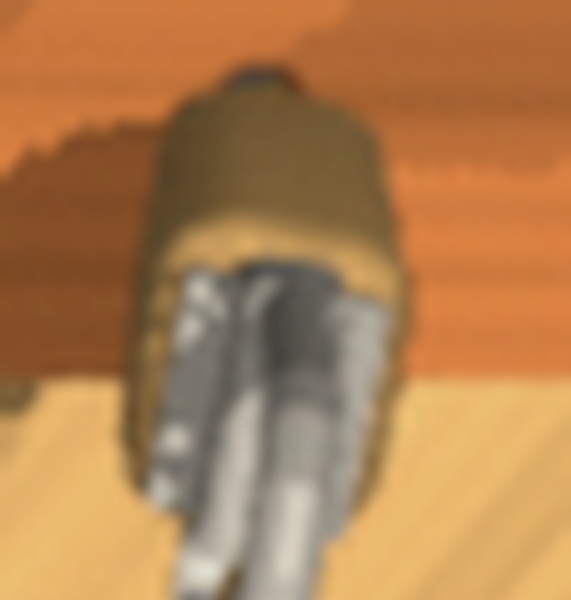

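```bash
python3 - <<'E'
from h import *
c=np.load('cal_d2.npy',allow_pickle=True).item()
P=lambda x,y,z:onz(c,255+x/11.43,170+y/11.43,z)
def ang(a,b,z):
    d=P(*b,z)-P(*a,z); return np.degrees(np.arctan2(d[1],d[0])).round(1),np.linalg.norm(d).round(4)
print('foot L',ang((185,270),(155,500),.178));print('foot R',ang((390,300),(335,530),.178))
print('handle L',ang((160,260),(130,450),.163));print('handle R',ang((405,280),(365,510),.163))
print('across top',ang((165,250),(400,275),.163))
print('foot centre',np.mean([P(185,270,.178),P(155,500,.178),P(390,300,.178),P(335,530,.178)],0))
print('butt',np.mean([P(160,250,.163),P(400,265,.163),P(130,455,.163),P(365,510,.163)],0))
Z=lambda x,y,z:onz(c,180+x/4,140+y/4,z)
print('crown',Z(388,365,.212),'bradawl chk',Z(40,230,.158), 'crown tri', tri(imaging.calibration('scene'),(335+215/10.9,215+50/10.9),c,(180+388/4,140+340/4)))
E
```

```text
foot L (np.float64(-58.6), np.float64(0.0199))
foot R (np.float64(-63.6), np.float64(0.0203))
handle L (np.float64(-60.2), np.float64(0.0173))
handle R (np.float64(-60.0), np.float64(0.0211))
across top (np.float64(32.5), np.float64(0.0204))
foot centre [0.48776531 0.17137993 0.178     ]
butt [0.48868276 0.17034551 0.163     ]
crown [0.49517526 0.15950399 0.212     ] bradawl chk [0.41746768 0.11814224 0.158     ] crown tri (array([0.4905895 , 0.16612871, 0.2160612 ]), np.float64(0.002294780849855875))
```

```bash
python3 -m handwheel '[[-3,3,20,0.08],[0,0,20,0.077],[0,0,10,0],[0,0,0,0]]' 0.65; python3 - <<'E'
from h import *
to_tool([.4885,.1708,.172],30)
c=imaging.calibration('wrist')
im=imaging.camera('wrist')[:,:,::-1]
np.save('cal_d4.npy',c,allow_pickle=True)
cv2.imwrite('pics/d4.png',im)
cv2.imwrite('pics/d4z.png',cv2.resize(im[150:350,160:400],(720,600),interpolation=cv2.INTER_CUBIC))
E
```

```text
time_s: 4.08
tool_pos: [0.4939, 0.1695, 0.3029]
tool_rot: [-1.58, -2.711, -0.063]
wrist_force: [-0.5, 0.6, -0.2]
gripper_width: 0.0555
t 4.08 pos [0.4939 0.1695 0.3029] w 0.0555 F [-0.5  0.6 -0.2] shift tool mm [  0.8  -8.4 130.8]
tool y dir deg 29.5 x [-0.493  0.87   0.023] z [ 0.0175  0.0361 -0.9992]
turn about tool z (rad): half-turn-free -0.009  exact -0.009
```

View pics/d4z.png

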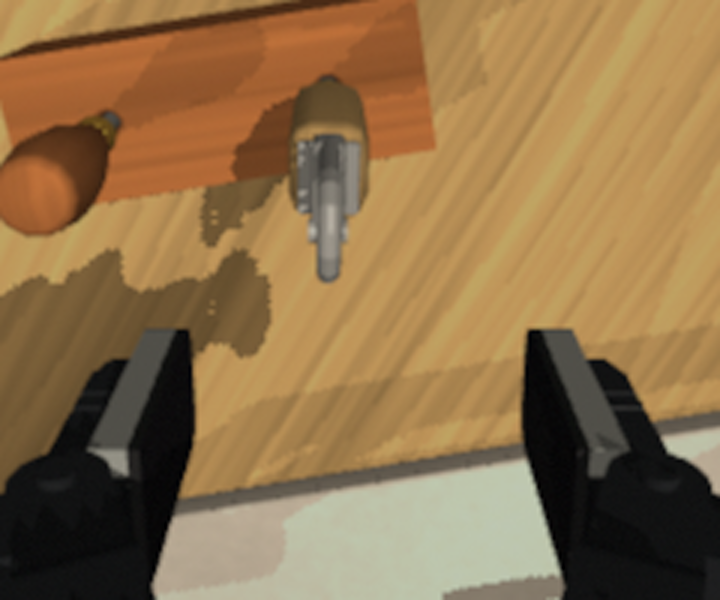

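```bash
python3 -m handwheel '[[0,-8,10,0],[0,0,30,0],[0,0,30,0],[0,0,15,0],[0,0,0,0]]'; python3 - <<'E'
from h import *
to_tool([.4885,.1708,.172],30)
im=imaging.camera('wrist')[:,:,::-1]
cv2.imwrite('pics/d5.png',im)
E
```

```text
time_s: 4.55
tool_pos: [0.4989, 0.169, 0.2334]
tool_rot: [1.563, 2.701, 0.092]
wrist_force: [-0.5, 0.2, -0.5]
gripper_width: 0.0555
t 4.55 pos [0.4989 0.169  0.2334] w 0.0555 F [-0.5  0.2 -0.5] shift tool mm [  5.9 -11.8  60.9]
tool y dir deg 29.88 x [-0.499  0.867  0.012] z [ 0.0464  0.0409 -0.9981]
turn about tool z (rad): half-turn-free -0.002  exact -0.002
```

View pics/d5.png

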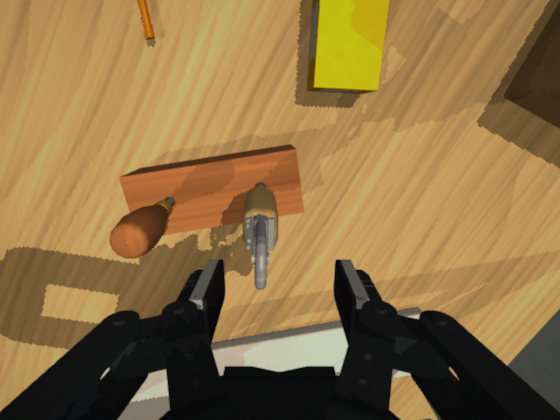

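```bash
cat > st.py <<'E'
from h import *
s=sense();Rt=R.from_rotvec(s['tool_rot']);print(s['time_s'].__round__(2),s['joints'].round(4),s['tool_pos'].round(4),Rt.apply([0,0,1]).round(4),s['joint_vel'].round(3),s['tau'].round(2),s['wrist_force'].round(1))
E
python3 st.py; python3 -m handwheel '[[0,0,0,0]]' >/dev/null; python3 st.py;python3 -m handwheel '[[0,0,0,0],[0,0,0,0],[0,0,0,0]]'>/dev/null; python3 st.py; python3 -m handwheel '[[0,-10,0,0]]' >/dev/null; python3 st.py;python3 -m handwheel '[[0,0,0,0]]'>/dev/null; python3 st.py
```

```text
4.6 [ 0.1762 -0.0074  1.9004  0.0345  1.1936 -0.3574] [0.4997 0.1692 0.2351] [ 0.0487  0.0413 -0.998 ] [ 0.001 -0.022 -0.038  0.001  0.003  0.011] [ 2.000e-02 -2.863e+01 -2.900e+01  1.200e-01 -2.500e-01 -1.000e-02] [-1.1  0.1  0.6]
4.68 [ 0.1759 -0.0088  1.8975  0.0346  1.195  -0.3582] [0.5009 0.1693 0.2374] [ 0.0515  0.0418 -0.9978] [-0.004 -0.012 -0.027 -0.003  0.017 -0.012] [ 1.000e-02 -2.874e+01 -2.907e+01  1.100e-01 -2.000e-01  1.000e-02] [0.5 0.1 0. ]
4.93 [ 0.1756 -0.0138  1.8898  0.0346  1.1977 -0.3594] [0.5043 0.1697 0.244 ] [ 0.0614  0.0436 -0.9972] [-0.    -0.018 -0.026  0.     0.007 -0.004] [-1.000e-02 -2.935e+01 -2.997e+01  1.100e-01 -2.500e-01  0.000e+00] [-0.3  0.1 -0.3]
5.02 [ 0.169  -0.0354  1.9088  0.0353  1.1963 -0.3668] [0.4974 0.1652 0.2452] [ 0.0656  0.0445 -0.9969] [-0.089 -0.296  0.283 -0.003  0.022 -0.097] [  0.55 -26.79 -30.03   0.15  -0.25   0.1 ] [-0.1  0.   0.1]
5.1 [ 0.1685 -0.038   1.9105  0.0349  1.1978 -0.3673] [0.4964 0.1647 0.2456] [ 0.0649  0.044  -0.9969] [ 0.004  0.012 -0.045  0.009 -0.031  0.003] [-1.300e-01 -2.916e+01 -3.119e+01  1.000e-01 -3.300e-01 -3.000e-02] [ 0.5  0.3 -0.3]
```

```bash
python3 -c "
from h import *
to_tool([.488,.1705,.172],30)"
```

```text
t 5.1 pos [0.4964 0.1647 0.2456] w 0.0557 F [ 0.5  0.3 -0.3] shift tool mm [  8.8 -10.1  73.1]
tool y dir deg 30.02 x [-0.501  0.866  0.006] z [ 0.0649  0.044  -0.9969]
turn about tool z (rad): half-turn-free 0.0  exact 0.0
```

```bash
python3 -m handwheel '[[9,-11,12,0],[0,-1,25,0]]' >/dev/null;  python3 -c "
from h import *
to_tool([.488,.1705,.172],30)
cv2.imwrite('pics/d6.png',imaging.camera('wrist')[:,:,::-1])"
```

```text
t 5.27 pos [0.488  0.1685 0.2144] w 0.0551 F [ 0.2  0.5 -0.8] shift tool mm [ 1.7 -3.  42.3]
tool y dir deg 30.0 x [-0.5    0.866  0.001] z [ 0.0792  0.0466 -0.9958]
turn about tool z (rad): half-turn-free 0.0  exact 0.0
```

View pics/d6.png

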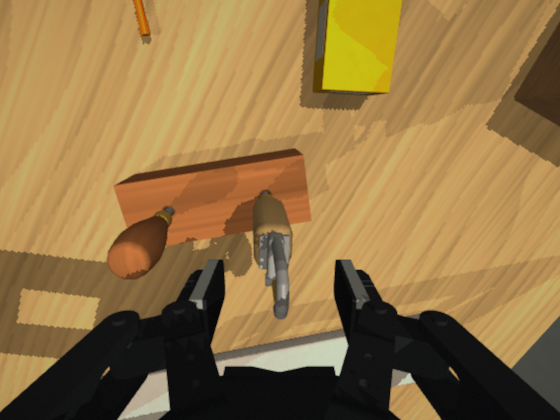

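```bash
python3 -m handwheel '[[1,-4,22,0],[1,-2,22,0]]' 0.65 20; python3 -c "
from h import *
to_tool([.488,.1705,.173],30)"
```

```text
time_s: 5.48
tool_pos: [0.4847, 0.1687, 0.1667]
tool_rot: [1.547, 2.68, 0.122]
wrist_force: [-12.4, -5.2, 101.5]
gripper_width: 0.0554
t 5.48 pos [0.4847 0.1687 0.1667] w 0.0554 F [-12.4  -5.2 101.5] shift tool mm [-0.1  4.3 -5.9]
tool y dir deg 30.0 x [-0.5    0.866  0.001] z [ 0.0783  0.0458 -0.9959]
turn about tool z (rad): half-turn-free 0.0  exact 0.0
```

```bash
python3 -m handwheel '[[0,3,-9,0]]'; python3 -c "
from h import *
to_tool([.488,.1705,.173],30)
cv2.imwrite('pics/d7.png',imaging.camera('wrist')[:,:,::-1])"
```

```text
time_s: 5.57
tool_pos: [0.485, 0.1693, 0.1735]
tool_rot: [1.549, 2.682, 0.118]
wrist_force: [-0.4, -0.6, 0.4]
gripper_width: 0.0555
t 5.57 pos [0.485  0.1693 0.1735] w 0.0555 F [-0.4 -0.6  0.4] shift tool mm [-0.4  3.1  0.8]
tool y dir deg 29.98 x [-0.5    0.866  0.002] z [ 0.0744  0.0449 -0.9962]
turn about tool z (rad): half-turn-free -0.0  exact -0.0
```

View pics/d7.png

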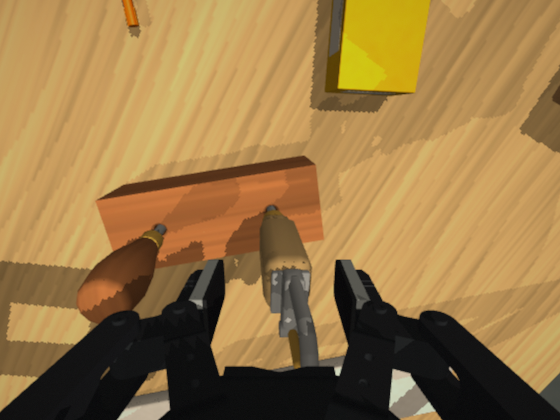

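```bash
python3 -m handwheel '[[0,3,1,0],[0,0,1,0],[0,0,1,0],[0,0,1,0]]' 0 40; python3 st.py; python3 -c "
from h import *
print(sense()['gripper_width'])
cv2.imwrite('pics/d8.png',imaging.camera('wrist')[:,:,::-1])"
```

```text
time_s: 5.95
tool_pos: [0.4914, 0.1716, 0.1769]
tool_rot: [1.546, 2.678, 0.124]
wrist_force: [-3.0, -1.3, 7.6]
gripper_width: 0.0228
5.95 [ 0.1846  0.026   1.9857  0.0351  1.0421 -0.3557] [0.4914 0.1716 0.1769] [ 0.0809  0.0459 -0.9957] [ 0.001  0.007 -0.01  -0.002 -0.001 -0.001] [ -0.04 -26.3  -26.46   0.23  -1.22   0.  ] [-3.  -1.3  7.6]
0.022839855762808944
```

View pics/d8.png

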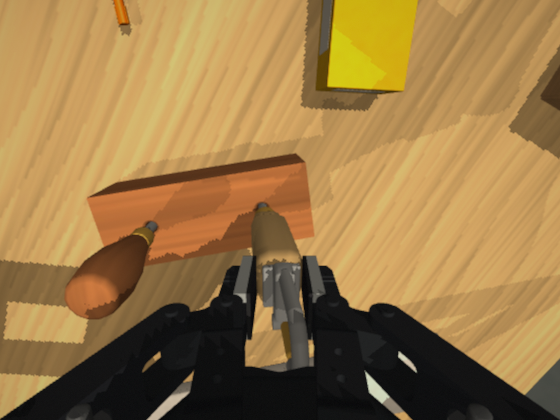

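```bash
python3 -m handwheel '[[0,0,-15,0]]' 0 60 >/dev/null; python3 st.py;  python3 -m handwheel '[[0,0,-25,0],[0,0,-25,0]]'>/dev/null; python3 st.py; python3 -c "
from h import *
cv2.imwrite('pics/e1.png',imaging.camera('wrist')[:,:,::-1]);cv2.imwrite('pics/e1s.png',imaging.camera('scene')[140:300,240:440,::-1].repeat(3,0).repeat(3,1))"
```

```text
6.08 [ 0.1835  0.0059  1.9807  0.0346  1.0732 -0.3555] [0.488  0.1704 0.189 ] [ 0.075   0.0448 -0.9962] [-0.011 -0.297 -0.125 -0.003  0.39   0.004] [ -0.11 -30.1  -30.73  -0.04  -0.09  -0.  ] [ 1.7  0.5 -3.8]
6.25 [ 0.1803 -0.0588  1.9498  0.0344  1.1727 -0.355 ] [0.4828 0.1682 0.2358] [ 0.071   0.0452 -0.9965] [-0.021 -0.372 -0.203 -0.011  0.639  0.004] [  0.19 -26.19 -29.19   0.14  -0.71  -0.  ] [-0.4 -0.3 -0. ]
```

View pics/e1s.png

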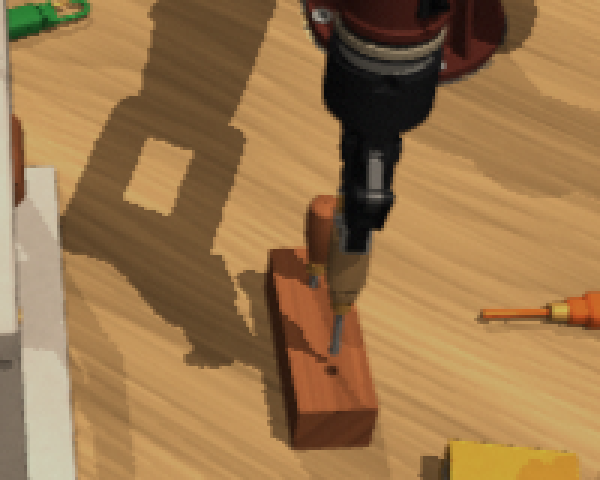

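View pics/e1.png

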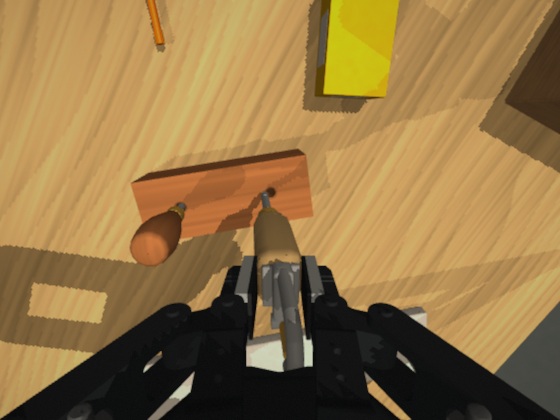

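```bash
python3 -m handwheel '[[-25,0,-15,0],[-30,0,-5,0]]'>/dev/null; python3 st.py; python3 -c "
from h import *
cv2.imwrite('pics/e2.png',imaging.camera('wrist')[:,:,::-1])"
```

```text
6.52 [ 0.0795 -0.0538  1.9042  0.0457  1.2148 -0.4649] [0.5079 0.1227 0.2569] [ 0.0729  0.0487 -0.9961] [-0.661  0.206 -0.184  0.075  0.112 -0.702] [  3.14 -28.25 -27.36   0.14   0.17   0.53] [ 1.4 -0.1 -1.1]
```

View pics/e2.png

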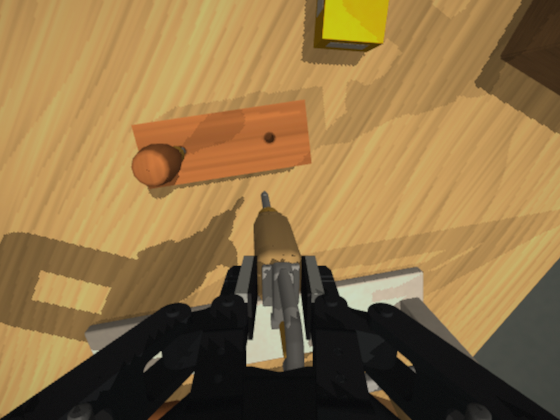

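```bash
python3 -m handwheel '[[0,0,33,0],[0,0,30,0]]'>/dev/null; python3 st.py
```

```text
6.73 [ 0.0728  0.0264  1.9424  0.0413  1.0809 -0.4681] [0.5208 0.1184 0.1979] [ 0.0891  0.043  -0.9951] [ 0.008  0.467  0.185  0.019 -0.752 -0.002] [-3.900e-01 -3.561e+01 -3.304e+01  8.000e-02 -1.000e-01 -2.000e-02] [-0.9  0.4 -2.9]
```

```bash
cat > bl.py <<'E'
from h import *
s=sense();Rt=R.from_rotvec(s['tool_rot']);g=s['tool_pos']+Rt.apply([0,0,.006])
r=g[:2]-np.array([.486,.1706]);print('t',round(s['time_s'],2),'grip blockx',(r@[.626,-.78]*1000).round(1),'blocky',(r@[.78,.626]*1000+45).round(1),'z',(g[2]*1000).round(1),'tilt',Rt.apply([0,0,1]).round(3),'F',s['wrist_force'].round(1),'M',s['ft_torque'].round(2),'w',s['gripper_width'].round(4))
print('d from edge',(35.5-r@[.626,-.78]*1000).round(1),'h',(g[2]*1000-55).round(1))
E
python3 -m handwheel '[[15,0,2,0],[12,0,2,0]]' 0 20 >/dev/null; python3 bl.py; python3 -m handwheel '[[12,0,3,0],[12,0,3,0]]' >/dev/null; python3 bl.py;python3 -c "
from h import *
cv2.imwrite('pics/e3.png',imaging.camera('wrist')[:,:,::-1])"
```

```text
Traceback (most recent call last):
  File "bl.py", line 3, in <module>
    r=g[:2]-np.array([.486,.1706]);print('t',round(s['time_s'],2),'grip blockx',(r@[.626,-.78]*1000).round(1),'blocky',(r@[.78,.626]*1000+45).round(1),'z',(g[2]*1000).round(1),'tilt',Rt.apply([0,0,1]).round(3),'F',s['wrist_force'].round(1),'M',s['ft_torque'].round(2),'w',s['gripper_width'].round(4))
                                                                                                                                                                                                                                                                                ^^^^^^^^^^^^^^^^^^^^^^^^
AttributeError: 'float' object has no attribute 'round'
Traceback (most recent call last):
  File "bl.py", line 3, in <module>
    r=g[:2]-np.array([.486,.1706]);print('t',round(s['time_s'],2),'grip blockx',(r@[.626,-.78]*1000).round(1),'blocky',(r@[.78,.626]*1000+45).round(1),'z',(g[2]*1000).round(1),'tilt',Rt.apply([0,0,1]).round(3),'F',s['wrist_force'].round(1),'M',s['ft_torque'].round(2),'w',s['gripper_width'].round(4))
                                                                                                                                                                                                                                                                                ^^^^^^^^^^^^^^^^^^^^^^^^
AttributeError: 'float' object has no attribute 'round'
```

View pics/e3.png

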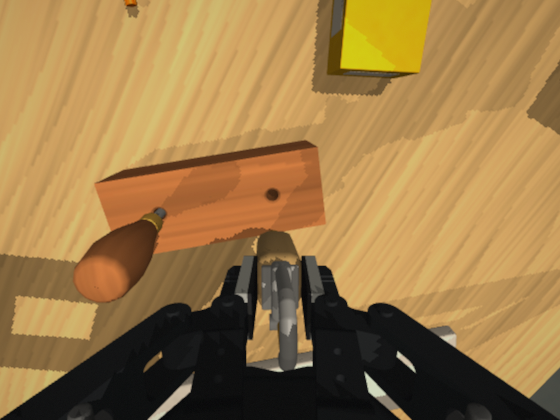

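```bash
sed -i "s/s\['gripper_width'\].round(4)/round(s['gripper_width'],4)/" bl.py; python3 bl.py
```

```text
t 7.12 grip blockx 10.3 blocky 41.5 z 166.8 tilt [ 0.072  0.033 -0.997] F [ 2.2 -1.3 -2.8] M [-0.79 -0.62 -0.01] w 0.0222
d from edge 25.2 h 111.8
```

```bash
python3 -m handwheel '[[12,0,4,0],[12,0,5,0]]' >/dev/null; python3 bl.py; python3 -m handwheel '[[12,0,8,0],[12,0,9,0]]' >/dev/null; python3 bl.py;python3 -c "
from h import *
cv2.imwrite('pics/e4.png',imaging.camera('wrist')[:,:,::-1]);cv2.imwrite('pics/e4s.png',imaging.camera('scene')[140:300,240:440,::-1].repeat(3,0).repeat(3,1))"
```

```text
t 7.28 grip blockx -10.6 blocky 46.3 z 158.1 tilt [ 0.078  0.027 -0.997] F [ 0.3 -3.6  0.8] M [-1.11 -0.25 -0.14] w 0.0222
d from edge 46.1 h 103.1
t 7.45 grip blockx -33.2 blocky 52.7 z 142.1 tilt [ 0.084  0.025 -0.996] F [ 0.8 -0.4  4.7] M [-0.57  0.   -0.1 ] w 0.0221
d from edge 68.7 h 87.1
```

View pics/e4.png

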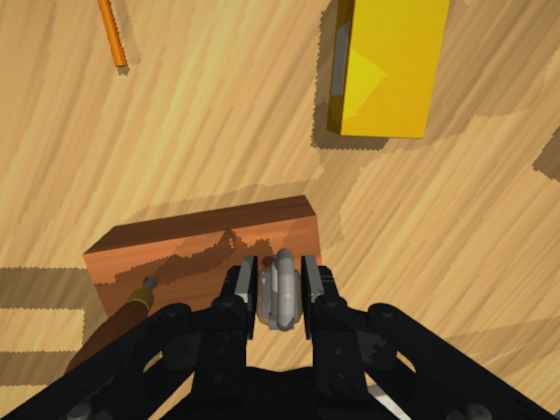

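View pics/e4s.png

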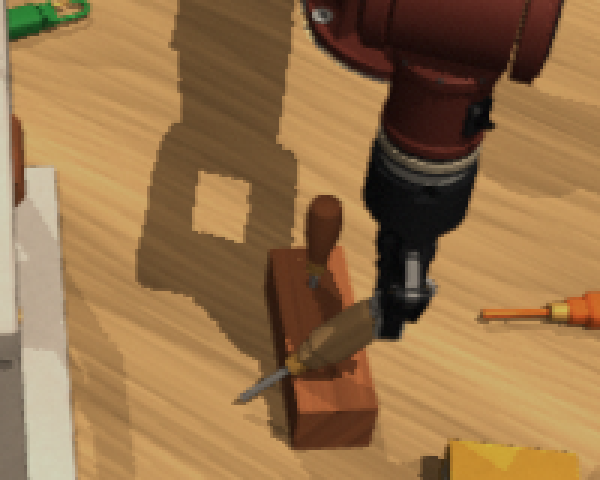

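```bash
python3 -m handwheel '[[9,0,14,0],[6,0,14,0]]' >/dev/null; python3 bl.py; python3 -m handwheel '[[3,0,12,0],[1,0,12,0]]' >/dev/null; python3 bl.py;python3 -c "
from h import *
cv2.imwrite('pics/e5.png',imaging.camera('wrist')[:,:,::-1]);cv2.imwrite('pics/e5s.png',imaging.camera('scene')[140:300,240:440,::-1].repeat(3,0).repeat(3,1))"
```

```text
t 7.72 grip blockx -50.6 blocky 63.0 z 119.9 tilt [ 0.089  0.038 -0.995] F [-4.4  1.8  7.4] M [-0.18  0.49 -0.21] w 0.0223
d from edge 86.1 h 64.9
t 7.88 grip blockx -55.8 blocky 68.4 z 98.2 tilt [ 0.091  0.042 -0.995] F [-2.   0.8  3.9] M [-0.11  0.25 -0.11] w 0.0222
d from edge 91.3 h 43.2
```

View pics/e5.png

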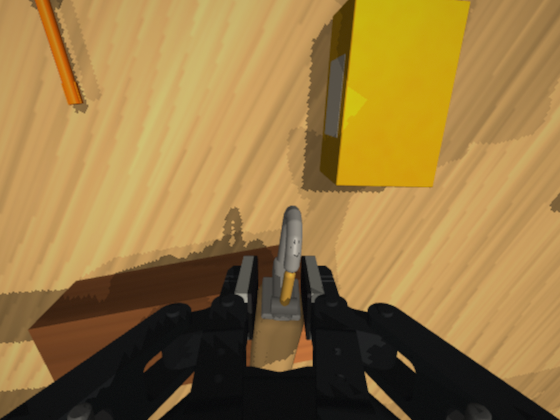

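View pics/e5s.png

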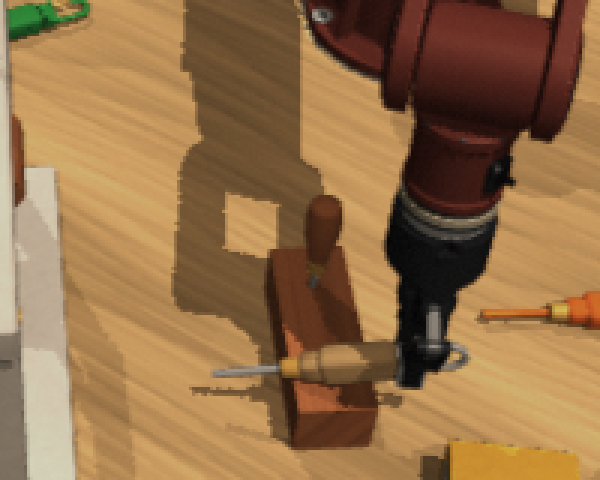

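```bash
python3 -m handwheel '[[2,0,10,0],[0,0,8,0]]' >/dev/null; python3 bl.py; python3 -m handwheel '[[0,0,-4,0],[0,0,-25,0],[0,0,-35,0],[0,0,-35,0],[-5,0,-35,0]]' 0 80 >/dev/null; python3 bl.py; python3 -c "
from h import *
to_tool([.52,.046,.2],129)
cv2.imwrite('pics/e6s.png',imaging.camera('scene')[100:300,240:440,::-1].repeat(3,0).repeat(3,1))"
```

```text
t 8.15 grip blockx -57.0 blocky 72.1 z 80.9 tilt [ 0.093  0.045 -0.995] F [-1.4  1.9  1.5] M [0.12 0.15 0.  ] w 0.0221
d from edge 92.5 h 25.9
t 8.57 grip blockx -57.5 blocky 45.7 z 203.4 tilt [ 0.057  0.033 -0.998] F [ 0.1  0.2 -1.6] M [0.05 0.02 0.04] w 0.0195
d from edge 93.0 h 148.4
t 8.57 pos [0.4502 0.2157 0.2094] w 0.0195 F [ 0.1  0.2 -1.6] shift tool mm [-182.   -24.     7.8]
tool y dir deg 29.7 x [-0.496  0.869  0.   ] z [ 0.057   0.0329 -0.9978]
turn about tool z (rad): half-turn-free 1.409  exact -1.733
```

View pics/e6s.png

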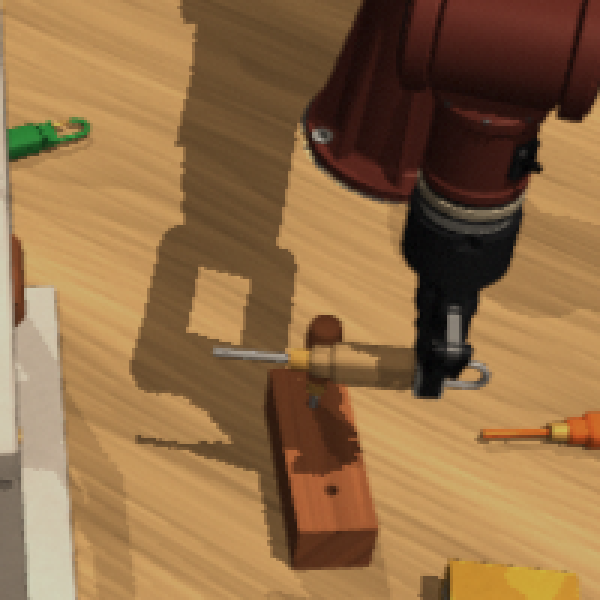

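```bash
python3 -m handwheel '[[0,0,-5,0.117],[0,0,-5,0.117],[0,0,0,0.117],[0,0,0,0.117],[0,0,0,0.117],[0,0,0,0.117],[0,0,0,0.117],[0,0,0,0.117],[0,0,0,0.117],[0,0,0,0.117],[0,0,0,0.117],[0,0,0,0.117]]' >/dev/null; python3 -c "
from h import *
to_tool([.52,.046,.2],129)"
```

```text
t 9.62 pos [0.451  0.2064 0.2286] w 0.0194 F [-1.1  0.2 -1.3] shift tool mm [-36.5 170.8  28.2]
tool y dir deg -55.33 x [0.82  0.568 0.069] z [ 0.0638  0.0292 -0.9975]
turn about tool z (rad): half-turn-free -0.076  exact 3.066
```

```bash
python3 -m handwheel '[[-7,34,0,-0.02],[-7,34,0,-0.02],[-7,34,0,-0.02],[-7,34,5,-0.016],[-7,32,20,0]]' >/dev/null; python3 -c "
from h import *
to_tool([.52,.046,.1],129)
cv2.imwrite('pics/f1s.png',imaging.camera('scene')[100:300,200:400,::-1].repeat(3,0).repeat(3,1))"
```

```text
t 10.03 pos [0.524  0.0495 0.2037] w 0.0196 F [ 1.   0.5 -1.9] shift tool mm [-12.3  -1.5 103.1]
tool y dir deg -50.65 x [0.771 0.633 0.068] z [ 0.0629  0.0309 -0.9975]
turn about tool z (rad): half-turn-free 0.006  exact -3.135
```

View pics/f1s.png

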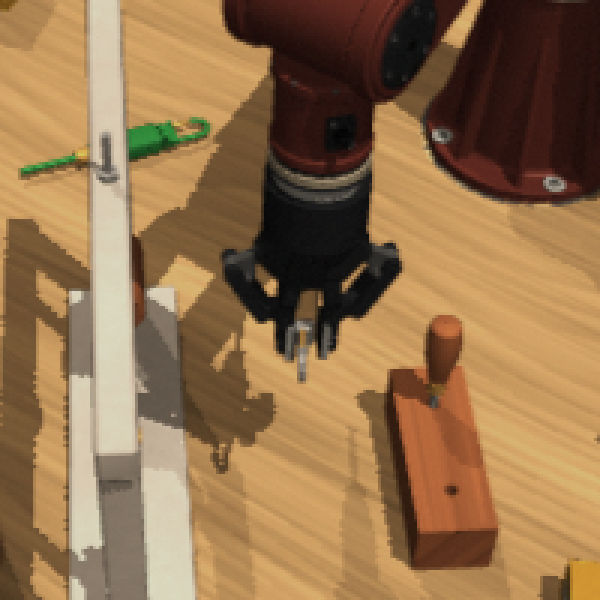

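```bash
python3 -m handwheel '[[-4,0,35,0],[0,0,35,0],[0,0,30,0],[0,0,15,0]]' 0 60 >/dev/null; python3 st.py; python3 -c "
from h import *
cv2.imwrite('pics/f2.png',imaging.camera('wrist')[:,:,::-1])"
```

```text
10.42 [-0.0777  0.2103  1.9912  0.0357  0.8789  0.7991] [0.5307 0.0366 0.0816] [ 0.0634  0.0226 -0.9977] [-0.013  0.326  0.032  0.008 -0.357 -0.004] [-3.100e-01 -3.662e+01 -2.718e+01  4.000e-02 -4.200e-01 -1.000e-02] [-1.1 -0.5 -1.6]
```

View pics/f2.png

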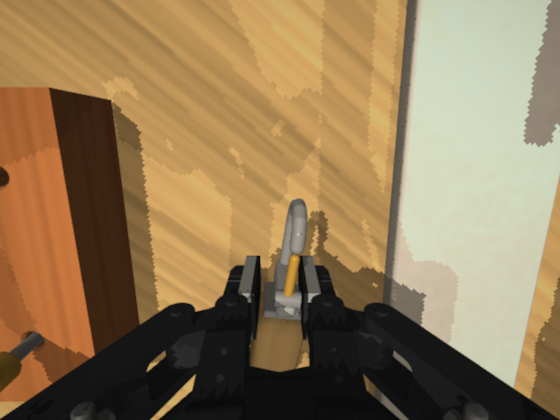

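```bash
python3 -m handwheel '[[0,0,14,0],[0,0,12,0]]' 0 20 >/dev/null; python3 st.py;python3 -m handwheel '[[0,0,9,0]]' >/dev/null; python3 st.py;
```

```text
10.63 [-0.0782  0.2636  1.9962  0.0367  0.8271  0.7981] [0.5297 0.0363 0.0523] [ 0.0569  0.0226 -0.9981] [ 0.001  0.266 -0.017  0.012 -0.289 -0.005] [ -0.18 -37.06 -25.33   0.05  -0.27  -0.  ] [-0.9  0.  -1.5]
10.72 [-0.0783  0.2823  1.9965  0.0371  0.8088  0.7977] [0.53   0.0362 0.0426] [ 0.0563  0.0225 -0.9982] [ 0.001  0.22   0.011  0.002 -0.208 -0.005] [-1.000e-02 -3.571e+01 -2.264e+01  5.000e-02 -1.000e-02  0.000e+00] [-0.  -0.1 -1.6]
```

```bash
python3 -m handwheel '[[0,0,7,0]]' >/dev/null; python3 st.py;python3 -m handwheel '[[0,0,4,0]]' >/dev/null; python3 st.py; python3 -c "
from h import *
cv2.imwrite('pics/f3.png',imaging.camera('scene')[150:250,220:340,::-1].repeat(6,0).repeat(6,1))"
```

```text
10.8 [-0.0781  0.2971  1.9964  0.0376  0.7947  0.7974] [0.5302 0.0363 0.0351] [ 0.0556  0.0226 -0.9982] [ 0.004  0.169 -0.017  0.003 -0.167 -0.004] [-3.900e-01 -3.509e+01 -2.188e+01  5.000e-02 -2.300e-01 -2.000e-02] [0.2 1.4 1.1]
10.88 [-0.0776  0.3054  1.995   0.0389  0.7868  0.7974] [0.5312 0.0366 0.0314] [ 0.0567  0.0232 -0.9981] [-0.003  0.09  -0.027 -0.011 -0.099 -0.013] [-1.790e+00 -3.305e+01 -2.039e+01 -2.000e-02  0.000e+00  4.000e-02] [ 2.7 -0.6  4.6]
```

View pics/f3.png

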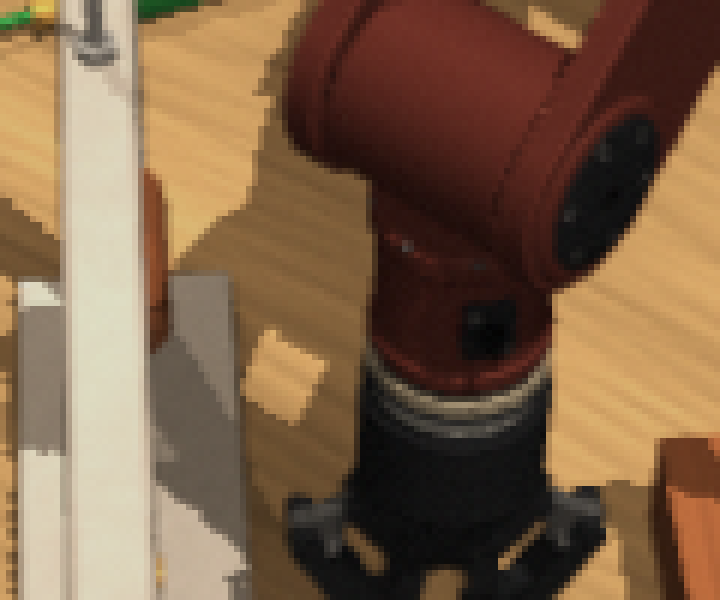

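```bash
python3 -m handwheel '[[0,0,5,0]]' >/dev/null; python3 st.py; python3 -m handwheel '[[0,0,3,0],[0,0,1,0],[0,0,1,0]]' 0.45 >/dev/null; python3 st.py; python3 -c "
from h import *
print(sense()['gripper_width'])
cv2.imwrite('pics/f4.png',imaging.camera('wrist')[:,:,::-1])"
```

```text
11.02 [-0.0772  0.3141  1.9924  0.0383  0.7787  0.7972] [0.533  0.0365 0.0279] [ 0.0587  0.0224 -0.998 ] [ 0.011  0.125 -0.022  0.034 -0.114  0.006] [ -1.79 -32.96 -21.11  -0.76  -1.22  -0.33] [-2.1  4.1  7.8]
11.27 [-0.0765  0.3227  1.9898  0.0382  0.7687  0.7968] [0.5352 0.0366 0.0245] [ 0.0626  0.0218 -0.9978] [ 0.001  0.018 -0.004 -0.001 -0.007 -0.002] [ 1.000e-02 -3.507e+01 -2.166e+01  8.000e-02 -4.100e-01  1.000e-02] [-1.8  0.5  2. ]
0.03858692884388023
```

View pics/f4.png

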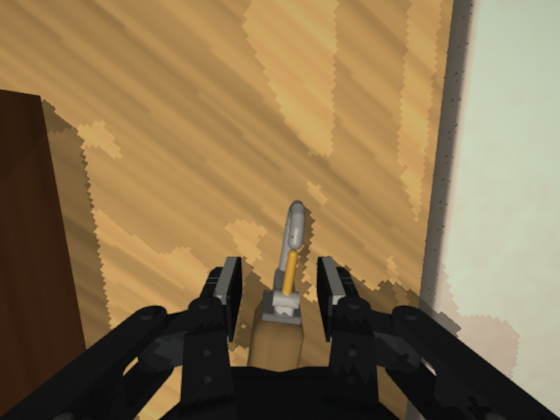

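```bash
python3 -m handwheel '[[0,0,-20,0],[0,0,-30,0],[0,0,-40,0],[0,0,-40,0]]' 0.75 >/dev/null; python3 st.py; python3 -c "
from h import *
np.save('cal_f5.npy',imaging.calibration('wrist'),allow_pickle=True)
cv2.imwrite('pics/f5.png',imaging.camera('wrist')[:,:,::-1])"
```

```text
11.65 [-0.0838  0.0942  1.9737  0.0305  1.0369  0.8011] [0.5187 0.034  0.1478] [ 0.0391  0.023  -0.999 ] [-0.028 -0.78  -0.187 -0.022  1.003  0.011] [ 3.300e-01 -2.745e+01 -2.480e+01  9.000e-02 -5.800e-01 -1.000e-02] [ 1.3 -0.2  1. ]
```

View pics/f5.png

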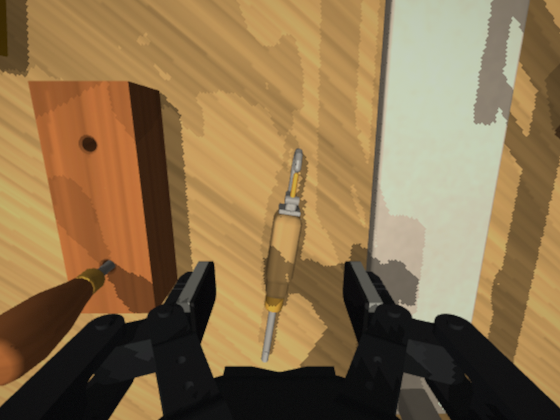

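```bash
python3 -c "
from h import *
c=np.load('cal_f5.npy',allow_pickle=True).item()
a=onz(c,299,150,.015);b=onz(c,289,212,.03);t=onz(c,265,360,.015)
# butt mid at top face
n=onz(c,275,298,.02)
print(a,b,n,t,np.linalg.norm(a-t),np.degrees(np.arctan2(*(a-t)[[1,0]])))
u=(a-t)/np.linalg.norm(a-t)
g=t+.112*u;print('grip pt',g)
to_tool([g[0],g[1],.15],np.degrees(np.arctan2(u[1],u[0]))+90-180)
"
```

```text
[0.57257061 0.05475268 0.015     ] [0.52994476 0.03142035 0.03      ] [ 0.45717541 -0.01154142  0.02      ] [ 0.39484416 -0.04811718  0.015     ] 0.2053506730404712 30.062689911902677
grip pt [0.49177767 0.00798891 0.015     ]
t 11.7 pos [0.5244 0.0337 0.1571] w 0.0645 F [2.  0.5 3.8] shift tool mm [-41.8  -0.3   4.7]
tool y dir deg -51.56 x [0.781 0.621 0.056] z [ 0.054   0.0218 -0.9983]
turn about tool z (rad): half-turn-free 0.146  exact 0.146
```

```bash
python3 -m handwheel '[[0,0,0,-0.12],[0,0,1,-0.12],[0,0,1,-0.12],[0,0,1,-0.12],[0,0,1,-0.12],[0,0,1,-0.12],[0,0,1,-0.12],[0,0,1,-0.12],[0,0,1,-0.12],[0,0,1,-0.12],[0,0,1,-0.12],[0,0,1,-0.12],[0,0,1,-0.12]]' 0.65 >/dev/null; python3 st.py;python3 -m handwheel '[[0,0,1,-0.12],[0,0,1,-0.12],[0,0,1,-0.12],[0,0,1,-0.12],[0,0,1,-0.12],[0,0,1,-0.12],[0,0,1,-0.12],[0,0,1,-0.12],[0,0,1,-0.12],[0,0,1,-0.12],[0,0,1,-0.12]]' >/dev/null; python3 st.py; python3 -c "
from h import *
to_tool([.4918,.008,.1],120.06)"
```

```text
12.78 [-0.0836  0.0876  1.9649  0.0287  1.0084 -0.821 ] [0.5327 0.0324 0.1559] [ 0.0825  0.0174 -0.9964] [-1.000e-03  1.800e-02  8.000e-03 -2.000e-03 -3.200e-02 -1.486e+00] [  0.   -31.22 -27.4    0.08  -0.28   0.99] [0.3 0.  0.1]
13.7 [-0.0835  0.104   1.9723  0.0272  0.9782 -2.1957] [0.5343 0.0319 0.1443] [ 0.0887  0.0152 -0.9959] [ 1.000e-03  1.600e-02  7.000e-03 -2.000e-03 -3.300e-02 -1.483e+00] [  0.   -31.51 -26.98   0.07  -0.3    0.99] [0.2 0.4 0. ]
t 13.7 pos [0.5343 0.0319 0.1443] w 0.0557 F [0.2 0.4 0. ] shift tool mm [52.3  2.1 40. ]
tool y dir deg 120.13 x [-0.86  -0.502 -0.084] z [ 0.0887  0.0152 -0.9959]
turn about tool z (rad): half-turn-free 0.001  exact 0.001
```

```bash
python3 -m handwheel '[[27,1,15,0],[25,1,20,0],[0,0,10,0]]' >/dev/null; python3 -c "
from h import *
to_tool([.4918,.008,.028],120.06)
cv2.imwrite('pics/f6.png',imaging.camera('wrist')[:,:,::-1])"
```

```text
t 13.95 pos [0.4962 0.0074 0.0975] w 0.0556 F [-1.6 -0.1 -1.1] shift tool mm [ 9.9  5.5 68.7]
tool y dir deg 120.53 x [-0.856 -0.509 -0.093] z [ 0.1002  0.0138 -0.9949]
turn about tool z (rad): half-turn-free 0.008  exact 0.008
```

View pics/f6.png

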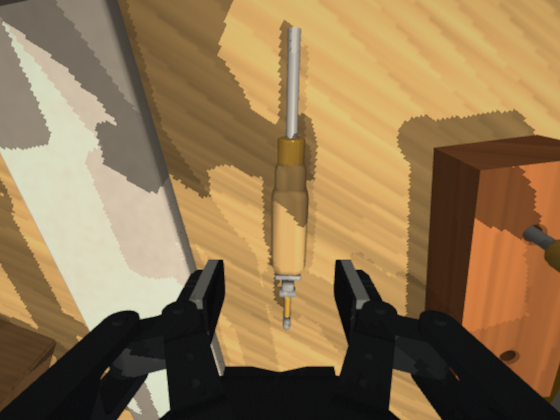

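```bash
python3 -m handwheel '[[7,5,22,0.008],[4,1,22,0]]' >/dev/null; python3 -c "
from h import *
to_tool([.4918,.008,.028],120.06)"
```

```text
t 14.17 pos [0.4955 0.0074 0.0558] w 0.0553 F [-1.2  0.8 -0.1] shift tool mm [ 5.8  3.7 27.2]
tool y dir deg 119.91 x [-0.86  -0.5   -0.105] z [ 0.1143  0.0128 -0.9934]
turn about tool z (rad): half-turn-free -0.003  exact -0.003
```

```bash
python3 -m handwheel '[[5,4,14,0]]' >/dev/null; python3 -c "
from h import *
to_tool([.4918,.008,.028],120.06)"; python3 -m handwheel '[[3,2,8,0]]' >/dev/null; python3 -c "
from h import *
to_tool([.4918,.008,.028],120.06)"
```

```text
t 14.25 pos [0.4928 0.0083 0.0412] w 0.0557 F [-1.1 -0.4  1.3] shift tool mm [ 2.4  0.8 13. ]
tool y dir deg 119.88 x [-0.859 -0.5   -0.108] z [ 0.1177  0.0123 -0.993 ]
turn about tool z (rad): half-turn-free -0.003  exact -0.003
t 14.33 pos [0.4898 0.009  0.0317] w 0.0551 F [-0.8  0.5 -0.8] shift tool mm [-0.8 -1.7  3.9]
tool y dir deg 119.87 x [-0.86  -0.5   -0.107] z [ 0.1165  0.0127 -0.9931]
turn about tool z (rad): half-turn-free -0.003  exact -0.003
```

```bash
python3 -m handwheel '[[0,-1,4,0],[0,0,1,0],[0,0,1,0],[0,0,1,0]]' 0 90; python3 -m handwheel '[[0,0,-8,0],[0,0,-30,0],[0,0,-38,0],[0,0,-38,0]]'; python3 -c "
from h import *
to_tool([.5,.07,.25],39.1)
cv2.imwrite('pics/g1.png',imaging.camera('wrist')[:,:,::-1])"
```

```text
time_s: 14.67
tool_pos: [0.492, 0.0095, 0.0262]
tool_rot: [-0.786, 2.926, -0.022]
wrist_force: [-3.2, -0.8, 4.4]
gripper_width: 0.0226
time_s: 15.0
tool_pos: [0.475, 0.0087, 0.138]
tool_rot: [-0.79, 2.94, -0.013]
wrist_force: [0.9, 0.4, -1.2]
gripper_width: 0.0225
t 15.0 pos [0.475  0.0087 0.138 ] w 0.0225 F [ 0.9  0.4 -1.2] shift tool mm [ -62.5   36.9 -108. ]
tool y dir deg 119.99 x [-0.861 -0.5   -0.092] z [ 0.0962  0.0171 -0.9952]
turn about tool z (rad): half-turn-free 1.412  exact 1.412
```

View pics/g1.png

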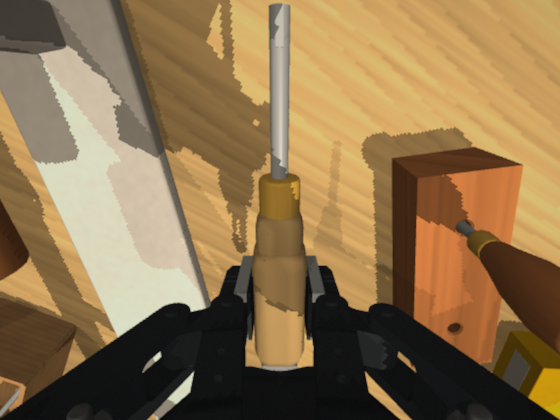

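```bash
python3 - <<'E'
from h import *
for z in (.368,.338,.286,.25): print(z,proj('scene',[.6106,-.0604,z]),proj('top',[.6106,-.0604,z]))
im=imaging.camera('scene')[:,:,::-1]
cv2.imwrite('pics/g2.png',cv2.resize(im[130:220,200:300],(800,720)[:2],interpolation=cv2.INTER_CUBIC)[:600])
cv2.imwrite('pics/g2w.png',im)
t=imaging.camera('top')[:,:,::-1]
cv2.imwrite('pics/g2t.png',cv2.convertScaleAbs(cv2.resize(t[110:180,280:350],(600,600),interpolation=cv2.INTER_CUBIC),alpha=1.6))
E
```

```text
0.368 [235.57738744 157.63414508] [314.83664486 146.42553096]
0.338 [236.28068392 168.50166131] [314.20912152 148.94183053]
0.286 [237.43065999 186.2713843 ] [313.20864063 152.95364884]
0.25 [238.17956246 197.8436161 ] [312.57358178 155.50016501]
```

View pics/g2.png

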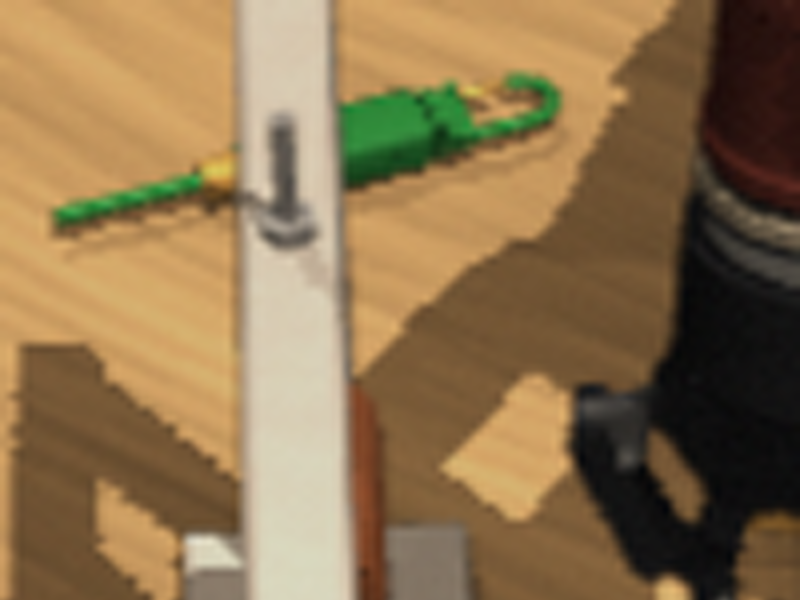

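View pics/g2t.png

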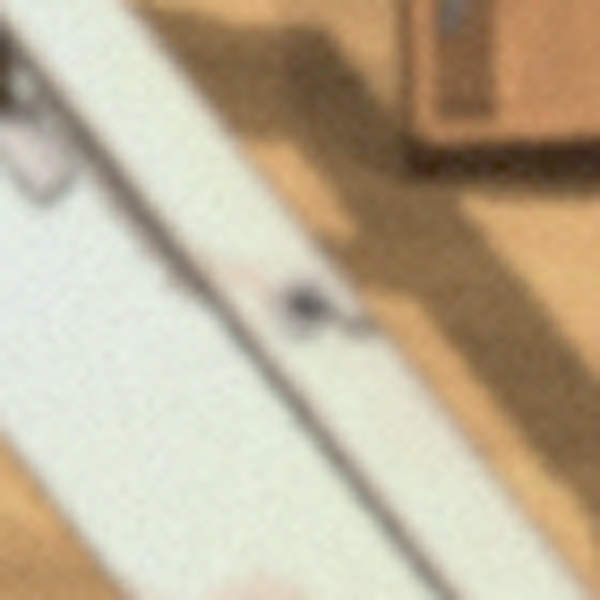

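```bash
cat > ey.py <<'E'
from h import *
import sys
s=sense();Rt=R.from_rotvec(s['tool_rot']);E=np.array([.6106,-.0604,.338])
X=np.array([.63,-.776,0]);Y=np.array([.776,.63,0])
f=lambda p:np.array([(p-E)@X,(p-E)@Y,(p-E)[2]])*1000
w=s['tool_pos']+Rt.apply([-.0674,0,.0015])
T=Rt.as_matrix()
print('t',round(s['time_s'],2),'TCP_d',f(s['tool_pos']).round(1),'gatewire pt_d',f(w).round(1),'F',s['wrist_force'].round(1),'M',s['ft_torque'].round(2),'w',round(s['gripper_width'],4))
print(' psi',np.degrees(np.arctan2(T[1,0],T[0,0])).round(1),'hookdir slope',(Rt.apply([-.994,0,.107])[2]).round(3),'ytilt',T[2,1].round(3),'turn needed',-np.radians(129.1-np.degrees(np.arctan2(T[1,0],T[0,0]))).round(3))
# shift to bring gate pt to (0,0,zarg) 
if len(sys.argv)>1:
    tgt=E+X*float(sys.argv[1])/1000+Y*float(sys.argv[2])/1000+np.array([0,0,float(sys.argv[3])/1000])
    print(' shift tool',(Rt.inv().apply(tgt-w)*1000).round(1))
E
python3 -m handwheel '[[0,0,-38,0],[0,0,-38,0.1],[0,0,-10,0.12],[0,0,0,0.12],[0,0,0,0.12],[0,0,0,0.12],[0,0,0,0.12],[0,0,0,0.12],[0,0,0,0.12],[0,0,0,0.12],[0,0,0,0.12],[0,0,0,0.12],[0,0,0,0.1]]' 0 120 >/dev/null; python3 ey.py -60 0 -120
```

```text
t 16.23 TCP_d [-146.8  -71.8 -119.3] gatewire pt_d [ -79.4  -74.8 -118.4] F [-0.1  0.2 -2. ] M [ 0.02  0.05 -0.  ] w 0.0222
 psi 126.4 hookdir slope -0.07 ytilt 0.081 turn needed -0.047
 shift tool [-15.9  75.2   8.4]
```

```bash
python3 -m handwheel '[[3,38,5,-0.02],[2,36,5,-0.02]]' >/dev/null; python3 ey.py -30 0 -118; python3 -c "
from h import *
im=imaging.camera('scene')[:,:,::-1]
cv2.imwrite('pics/g3.png',cv2.resize(im[130:250,190:350],(800,600),interpolation=cv2.INTER_CUBIC))"
```

```text
t 16.4 TCP_d [-149.9   -2.3 -127.4] gatewire pt_d [ -82.6   -3.2 -126.5] F [ 0.7 -0.4 -1.2] M [ 0.02  0.03 -0.05] w 0.0221
 psi 128.2 hookdir slope -0.071 ytilt 0.071 turn needed -0.016
 shift tool [-52.8   4.5  -6.2]
```

View pics/g3.png

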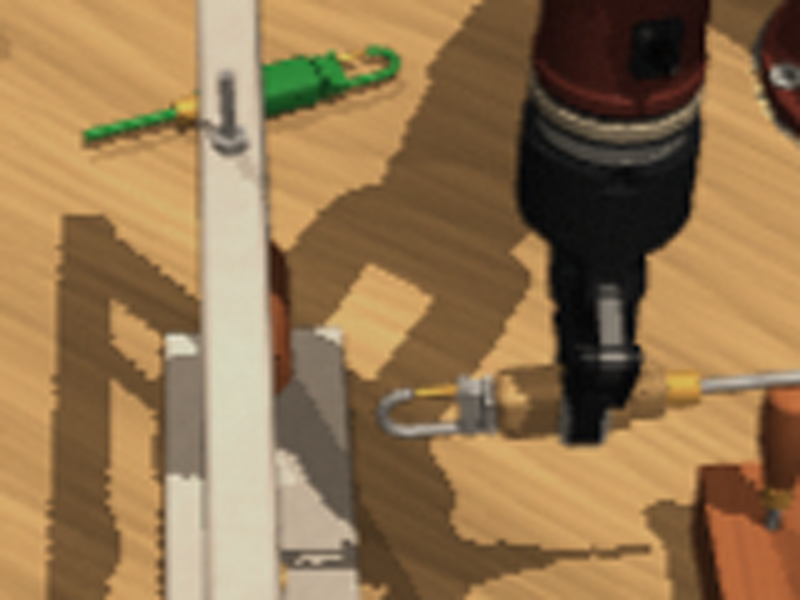

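```bash
python3 -c "
from h import *
s=sense();Rt=R.from_rotvec(s['tool_rot'])
pt=lambda z,x: s['tool_pos']+Rt.apply(np.array([0,0,.011])+(z-113)/1000*np.array([-.994,0,.107])+x/1000*np.array([-.107,0,-.994]))
for z,x,n in [(179,14,'gate'),(206,0,'crown'),(188,12,'nose'),(165,12,'pivot'),(155,0,'butt'),(155,12,'butt top'),(70,0,'ferr')]:
    p=proj('scene',pt(z,x)); print(n,((p-[190,130])*5).round(0), pt(z,x).round(4))
"
```

```text
gate [430. 398.] [0.5602 0.0056 0.208 ]
crown [373. 426.] [ 0.5773 -0.0139  0.1922]
nose [411. 403.] [ 0.5659 -0.0012  0.2054]
pivot [461. 398.] [0.5515 0.0167 0.207 ]
butt [485. 415.] [0.5454 0.0257 0.1958]
butt top [484. 396.] [0.5453 0.0245 0.2077]
ferr [671. 398.] [0.4924 0.0918 0.2019]
```

```bash
python3 -m handwheel '[[-28,2,-3,-0.016],[-28,2,-2,0]]' >/dev/null; python3 ey.py 2 0 -110;  python3 -m handwheel '[[-16,1,0,0]]' >/dev/null; python3 ey.py 2 0 -110
```

```text
t 16.62 TCP_d [-100.1    7.4 -126.3] gatewire pt_d [ -32.8    8.4 -126. ] F [ 0.6 -0.3 -1.9] M [ 0.01 -0.02  0.01] w 0.0223
 psi 129.8 hookdir slope -0.08 ytilt 0.069 turn needed 0.012
 shift tool [-35.1  -7.8 -15.7]
t 16.7 TCP_d [ -82.9    8.9 -126.9] gatewire pt_d [ -15.5   10.  -126.6] F [-0.3 -0.7 -0.9] M [-0.07  0.02 -0.03] w 0.0223
 psi 129.9 hookdir slope -0.081 ytilt 0.068 turn needed 0.013
 shift tool [-17.8  -9.1 -16.8]
```

```bash
python3 -m handwheel '[[-15,-9,-2,0.01],[-2,-1,-2,0]]' >/dev/null; python3 ey.py 2 0 -100; python3 -c "
from h import *
im=imaging.camera('scene')[:,:,::-1]
cv2.imwrite('pics/g4.png',cv2.resize(im[130:250,190:350],(800,600),interpolation=cv2.INTER_CUBIC))
im=imaging.camera('wrist')[:,:,::-1];cv2.imwrite('pics/g4w.png',im)"
```

```text
t 16.87 TCP_d [ -63.6   -1.5 -125.9] gatewire pt_d [   3.8   -1.2 -125.8] F [-0.1  0.9 -2.2] M [-0.03 -0.    0.08] w 0.022
 psi 129.3 hookdir slope -0.084 ytilt 0.065 turn needed 0.003
 shift tool [  1.1   2.9 -25.7]
```

View pics/g4.png

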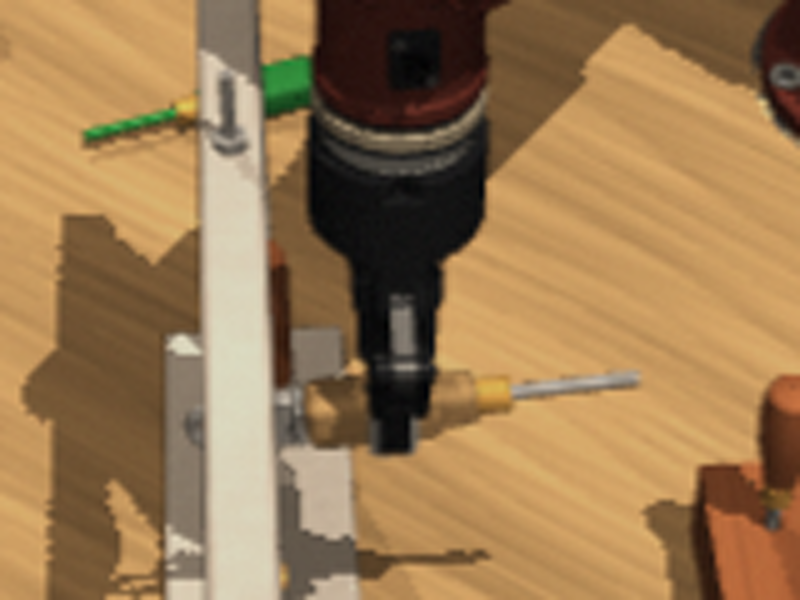

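View pics/g4w.png

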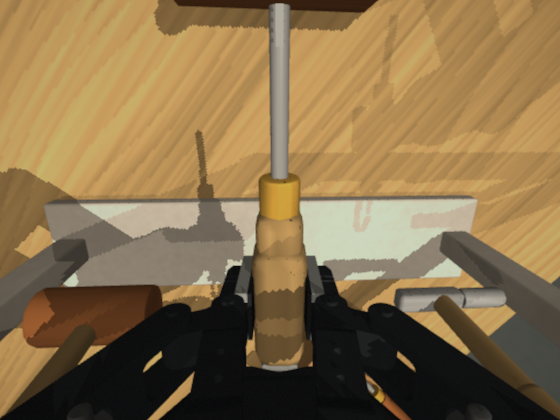

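```bash
python3 -m handwheel '[[0,1,-14,0],[0,0,-10,0]]' >/dev/null; python3 ey.py 2 0 -90; python3 -m handwheel '[[0,0,-3,0]]' >/dev/null; python3 ey.py 2 0 -90
```

```text
t 17.13 TCP_d [ -69.3   -3.2 -105.5] gatewire pt_d [  -1.9   -2.8 -106.1] F [ 1.2  0.4 -0.7] M [0.01 0.02 0.05] w 0.0222
 psi 129.3 hookdir slope -0.093 ytilt 0.061 turn needed 0.003
 shift tool [ -4.1   3.8 -15.8]
t 17.22 TCP_d [ -69.9   -3.  -101.5] gatewire pt_d [  -2.6   -2.6 -102. ] F [ 0.8  0.1 -1.2] M [-0.06  0.04  0.01] w 0.0221
 psi 129.3 hookdir slope -0.093 ytilt 0.062 turn needed 0.004
 shift tool [ -4.7   3.3 -11.8]
```

```bash
python3 -m handwheel '[[-5,2,-4,0]]' >/dev/null; python3 ey.py 2 0 -90; for i in 1 2; do python3 -m handwheel '[[0,0,-4,0]]' >/dev/null; python3 ey.py; done
```

```text
t 17.3 TCP_d [-66.6  -1.4 -97.4] gatewire pt_d [  0.8  -1.  -98. ] F [-0.9 -0.1 -1.5] M [ 0.07  0.08 -0.06] w 0.0221
 psi 129.4 hookdir slope -0.094 ytilt 0.062 turn needed 0.005
 shift tool [-1.3  1.5 -8. ]
t 17.38 TCP_d [-66.3  -1.2 -92.8] gatewire pt_d [  1.   -0.7 -93.4] F [ 0.2 -0.2 -0.8] M [-0.01  0.03  0.  ] w 0.0221
 psi 129.4 hookdir slope -0.093 ytilt 0.063 turn needed 0.005
t 17.47 TCP_d [-66.8  -1.4 -88.7] gatewire pt_d [  0.6  -0.8 -89.2] F [-0.4 -0.5 -1.2] M [0.02 0.06 0.  ] w 0.0224
 psi 129.4 hookdir slope -0.093 ytilt 0.062 turn needed 0.006
```

```bash
for i in 1; do python3 -m handwheel '[[-1,0,-4,0]]' >/dev/null; python3 ey.py; done;  python3 -m handwheel '[[-1,0,-3,0]]' >/dev/null; python3 ey.py
```

```text
t 17.55 TCP_d [-66.2  -1.5 -84.4] gatewire pt_d [  1.2  -1.  -85. ] F [-0.3  0.2 -2.1] M [-0.01  0.08 -0.06] w 0.0223
 psi 129.5 hookdir slope -0.094 ytilt 0.062 turn needed 0.006
t 17.63 TCP_d [-65.2  -1.6 -80.8] gatewire pt_d [  2.2  -1.  -81.4] F [ 0.8 -0.3 -1.9] M [-0.    0.08 -0.03] w 0.0221
 psi 129.5 hookdir slope -0.093 ytilt 0.063 turn needed 0.007
```

```bash
python3 -m handwheel '[[-1,0,-3,0]]' >/dev/null; python3 ey.py
```

```text
t 17.72 TCP_d [-64.3  -1.8 -77.5] gatewire pt_d [  3.1  -1.2 -78.1] F [-1.5 -0.1 -1.8] M [-0.03  0.05 -0.04] w 0.0218
 psi 129.5 hookdir slope -0.093 ytilt 0.063 turn needed 0.007
```

```bash
python3 -m handwheel '[[0,0,-3,0]]' >/dev/null; python3 ey.py;python3 -m handwheel '[[0,0,-3,0]]' >/dev/null; python3 ey.py
```

```text
t 17.8 TCP_d [-64.2  -2.  -74.2] gatewire pt_d [  3.2  -1.4 -74.8] F [ 0.6  0.2 -1.8] M [0.02 0.06 0.01] w 0.0223
 psi 129.5 hookdir slope -0.093 ytilt 0.063 turn needed 0.007
t 17.88 TCP_d [-64.2  -2.3 -71. ] gatewire pt_d [  3.2  -1.7 -71.6] F [ 0.8  0.4 -1.9] M [ 0.03  0.05 -0.03] w 0.0222
 psi 129.5 hookdir slope -0.094 ytilt 0.062 turn needed 0.007
```

```bash
python3 -m handwheel '[[0,0,-3,0]]' >/dev/null; python3 ey.py
```

```text
t 17.97 TCP_d [-64.2  -2.6 -67.8] gatewire pt_d [  3.2  -2.  -68.4] F [-0.1 -0.1 -1.6] M [0.05 0.08 0.01] w 0.0225
 psi 129.5 hookdir slope -0.094 ytilt 0.062 turn needed 0.006
```

```bash
python3 -m handwheel '[[0,0,-3,0]]' >/dev/null; python3 ey.py;python3 -m handwheel '[[0,0,-3,0]]' >/dev/null; python3 ey.py; python3 -c "
from h import *
im=imaging.camera('scene')[:,:,::-1]
cv2.imwrite('pics/g5.png',cv2.resize(im[130:250,190:350],(800,600),interpolation=cv2.INTER_CUBIC))
im=imaging.camera('wrist')[:,:,::-1];cv2.imwrite('pics/g5w.png',im)"
```

```text
t 18.05 TCP_d [-64.2  -2.9 -64.6] gatewire pt_d [  3.1  -2.3 -65.2] F [-0.1  1.3 -1.8] M [-0.01  0.06  0.02] w 0.0223
 psi 129.5 hookdir slope -0.094 ytilt 0.062 turn needed 0.006
t 18.13 TCP_d [-64.3  -3.1 -61.4] gatewire pt_d [  3.1  -2.6 -62. ] F [-0.   0.4 -1.6] M [-0.01  0.07 -0.03] w 0.0223
 psi 129.5 hookdir slope -0.094 ytilt 0.062 turn needed 0.006
```

View pics/g5.png

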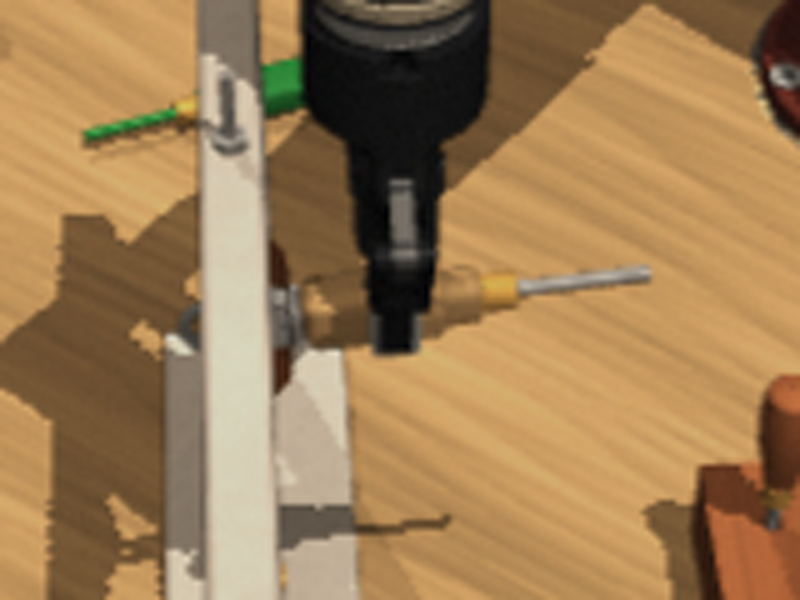

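```bash
python3 -m handwheel '[[0,1,-3,0]]' >/dev/null; python3 ey.py;python3 -m handwheel '[[0,1,-3,0]]' >/dev/null; python3 ey.py
```

```text
t 18.32 TCP_d [-64.4  -2.4 -58.4] gatewire pt_d [  3.   -1.9 -59. ] F [ 0.2  0.7 -1.8] M [-0.01  0.05  0.  ] w 0.0223
 psi 129.5 hookdir slope -0.094 ytilt 0.062 turn needed 0.006
t 18.4 TCP_d [-64.5  -1.6 -55.2] gatewire pt_d [  2.9  -1.1 -55.8] F [ 0.6 -0.7 -0.6] M [-0.02  0.05 -0.02] w 0.0223
 psi 129.4 hookdir slope -0.094 ytilt 0.062 turn needed 0.006
```

```bash
python3 -m handwheel '[[0,1,-3,0]]' >/dev/null; python3 ey.py
```

```text
t 18.48 TCP_d [-64.8  -1.2 -52.6] gatewire pt_d [  2.6  -0.7 -53.3] F [ 0.6 -1.9 -6.3] M [-0.04  0.18 -0.1 ] w 0.0222
 psi 129.4 hookdir slope -0.095 ytilt 0.061 turn needed 0.006
```

```bash
python3 -m handwheel '[[0,0,-2,0]]' >/dev/null; python3 ey.py
```

```text
t 18.57 TCP_d [-65.2  -1.4 -51.3] gatewire pt_d [  2.2  -0.9 -52.1] F [ 0.9  0.3 -6.4] M [0.19 0.08 0.08] w 0.0222
 psi 129.4 hookdir slope -0.097 ytilt 0.06 turn needed 0.006
```

```bash
python3 -m handwheel '[[0,0,-3,0]]' >/dev/null; python3 ey.py
```

```text
t 18.65 TCP_d [-65.9  -1.9 -49.6] gatewire pt_d [  1.4  -1.4 -50.6] F [ 1.1  0.1 -7. ] M [0.21 0.15 0.05] w 0.022
 psi 129.5 hookdir slope -0.099 ytilt 0.058 turn needed 0.006
```

```bash
python3 -m handwheel '[[-1,0,-3,0]]' >/dev/null; python3 ey.py;  python3 -c "
from h import *
im=imaging.camera('scene')[:,:,::-1]
cv2.imwrite('pics/g6.png',cv2.resize(im[110:230,190:350],(800,600),interpolation=cv2.INTER_CUBIC))"
```

```text
t 18.73 TCP_d [-66.3  -2.4 -48. ] gatewire pt_d [  1.1  -1.9 -49.2] F [-0.5  2.3 -6.2] M [0.57 0.25 0.1 ] w 0.0221
 psi 129.5 hookdir slope -0.103 ytilt 0.057 turn needed 0.006
```

View pics/g6.png

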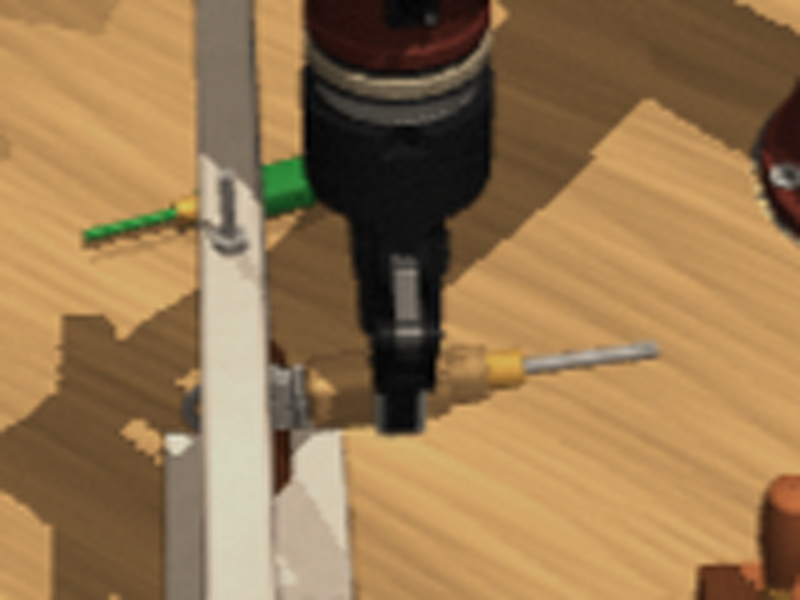

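```bash
python3 ey.py; python3 st.py
```

```text
t 18.78 TCP_d [-66.3  -2.5 -47.6] gatewire pt_d [  1.   -1.9 -48.9] F [-1.7  1.4 -5.9] M [0.53 0.52 0.03] w 0.0223
 psi 129.5 hookdir slope -0.103 ytilt 0.057 turn needed 0.006
18.78 [-0.1623  0.04    1.746   0.0418  1.3157 -0.8609] [ 0.5669 -0.0104  0.2904] [ 0.046   0.0334 -0.9984] [ 0.001 -0.004  0.005 -0.002  0.002  0.007] [-1.190e+00 -3.607e+01 -3.509e+01 -5.300e-01 -1.110e+00 -3.000e-02] [-1.7  1.4 -5.9]
```

```bash
python3 -m handwheel '[[-1,0,-4,0]]' >/dev/null; python3 ey.py; python3 -m handwheel '[[-1,1,-4,0]]' >/dev/null; python3 ey.py
```

```text
t 18.87 TCP_d [-66.6  -3.3 -45.3] gatewire pt_d [  0.8  -2.7 -46.9] F [-0.7  0.5 -8.5] M [ 0.4   0.42 -0.01] w 0.0224
 psi 129.5 hookdir slope -0.107 ytilt 0.054 turn needed 0.007
t 18.95 TCP_d [-66.6  -3.6 -42.6] gatewire pt_d [  0.8  -3.1 -44.4] F [-2.   0.5 -7.9] M [ 0.33  0.66 -0.06] w 0.0222
 psi 129.5 hookdir slope -0.111 ytilt 0.051 turn needed 0.006
```

```bash
python3 -m handwheel '[[-1,1,-5,0]]' >/dev/null; python3 ey.py; python3 -m handwheel '[[-1,1,-4,0]]' >/dev/null; python3 ey.py
```

```text
t 19.03 TCP_d [-66.8  -3.9 -39.1] gatewire pt_d [  0.6  -3.4 -41.2] F [-3.   0.7 -9.7] M [ 0.49  0.72 -0.03] w 0.0223
 psi 129.4 hookdir slope -0.115 ytilt 0.047 turn needed 0.006
t 19.12 TCP_d [-66.7  -4.  -35.8] gatewire pt_d [  0.7  -3.5 -38. ] F [-2.9  1.5 -7.7] M [ 0.48  0.81 -0.14] w 0.0222
 psi 129.4 hookdir slope -0.118 ytilt 0.045 turn needed 0.006
```

```bash
python3 -m handwheel '[[8,1,-1,0]]' >/dev/null; python3 ey.py; python3 -m handwheel '[[7,0,-1,0]]' >/dev/null; python3 ey.py
```

```text
t 19.2 TCP_d [-73.6  -3.  -33.9] gatewire pt_d [ -6.3  -2.6 -36.1] F [-0.   0.7 -2.5] M [-0.02  0.07  0.04] w 0.0223
 psi 129.4 hookdir slope -0.117 ytilt 0.045 turn needed 0.004
t 19.28 TCP_d [-79.7  -2.1 -30.9] gatewire pt_d [-12.3  -1.7 -32.8] F [-0.2  0.8 -1.7] M [-0.03  0.09 -0.  ] w 0.0221
 psi 129.3 hookdir slope -0.113 ytilt 0.048 turn needed 0.004
```

```bash
python3 -m handwheel '[[4,0,2,0]]' >/dev/null; python3 ey.py; python3 -m handwheel '[[3,0,2,0]]' >/dev/null; python3 ey.py; python3 -c "
from h import *
im=imaging.camera('scene')[:,:,::-1]
cv2.imwrite('pics/g7.png',cv2.resize(im[110:230,190:350],(800,600),interpolation=cv2.INTER_CUBIC))"
```

```text
t 19.37 TCP_d [-81.7  -1.2 -30. ] gatewire pt_d [-14.3  -0.8 -31.3] F [ 3.5 -8.  -7. ] M [-1.16 -0.27 -0.31] w 0.0222
 psi 129.3 hookdir slope -0.104 ytilt 0.051 turn needed 0.004
t 19.45 TCP_d [-82.   -1.2 -30.4] gatewire pt_d [-14.6  -0.9 -31.1] F [ 4.9 -9.  -9.2] M [-1.04 -0.25 -0.29] w 0.0221
 psi 129.3 hookdir slope -0.095 ytilt 0.052 turn needed 0.004
```

View pics/g7.png

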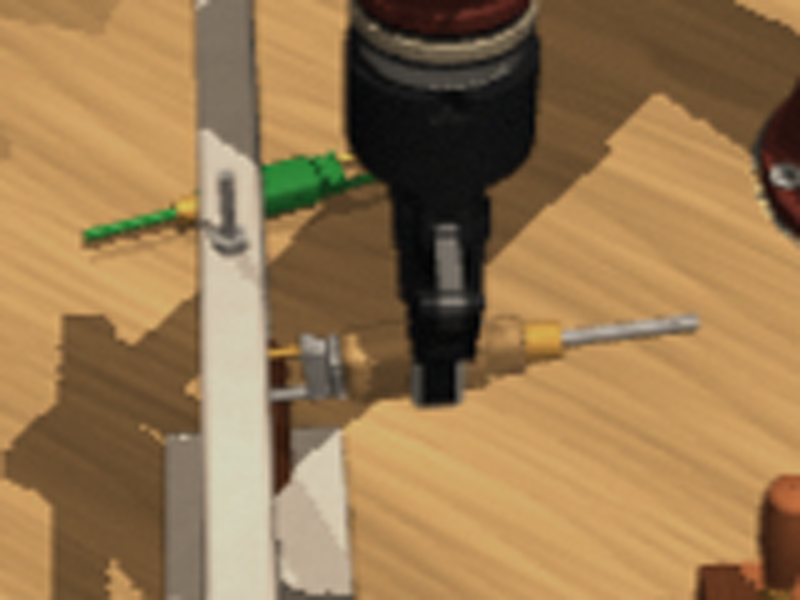

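```bash
python3 -m handwheel '[[-2,0,4,0]]' 0 30 >/dev/null; python3 ey.py; python3 -m handwheel '[[0,1,6,0],[-2,1,9,0]]' 0 20 >/dev/null; python3 ey.py; python3 -m handwheel '[[-2,1,9,0],[-2,1,9,0]]' >/dev/null; python3 ey.py
```

```text
t 19.58 TCP_d [-78.9  -0.3 -32.5] gatewire pt_d [-11.5   0.1 -32.8] F [-0.6  0.7 -0.9] M [-0.06  0.07 -0.02] w 0.0226
 psi 129.3 hookdir slope -0.089 ytilt 0.055 turn needed 0.004
t 19.75 TCP_d [-74.7   4.9 -42.9] gatewire pt_d [ -7.3   5.3 -42.6] F [-0.2 -0.4 -2. ] M [ 0.01  0.08 -0.03] w 0.0218
 psi 129.3 hookdir slope -0.08 ytilt 0.063 turn needed 0.004
t 19.92 TCP_d [-69.8   9.  -55.9] gatewire pt_d [ -2.4   9.3 -55.4] F [-8.9 -0.3  7.9] M [-0.31  1.03 -0.51] w 0.0221
 psi 129.3 hookdir slope -0.077 ytilt 0.065 turn needed 0.004
```

```bash
python3 -m handwheel '[[5,-10,0,0]]' >/dev/null; python3 ey.py;python3 -m handwheel '[[3,-2,1,0]]' >/dev/null; python3 ey.py; python3 -c "
from h import *
im=imaging.camera('scene')[:,:,::-1]
cv2.imwrite('pics/g8.png',cv2.resize(im[110:230,190:350],(800,600),interpolation=cv2.INTER_CUBIC))"
```

```text
t 20.0 TCP_d [-73.1   0.9 -55.5] gatewire pt_d [ -5.7   1.4 -54.7] F [-0.8 -0.3 -0.7] M [ 0.02  0.08 -0.03] w 0.0221
 psi 129.3 hookdir slope -0.072 ytilt 0.069 turn needed 0.004
t 20.08 TCP_d [-75.7  -1.  -56.2] gatewire pt_d [ -8.3  -0.6 -55.2] F [ 1.2 -2.4 -0.4] M [-0.35 -0.17 -0.07] w 0.0224
 psi 129.3 hookdir slope -0.071 ytilt 0.07 turn needed 0.004
```

View pics/g8.png

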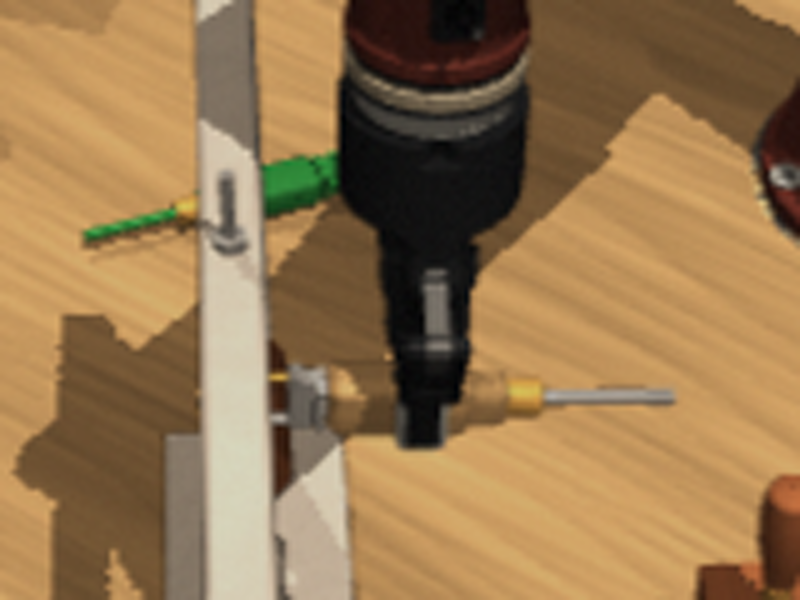

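```bash
python3 -m handwheel '[[0,-1,8,0]]' >/dev/null; python3 ey.py;python3 -m handwheel '[[-1,-1,9,0]]' >/dev/null; python3 ey.py; python3 -m handwheel '[[-2,-1,9,0]]' >/dev/null; python3 ey.py
```

```text
t 20.22 TCP_d [-74.1   0.5 -61.1] gatewire pt_d [ -6.7   0.9 -59.8] F [-5.1  1.4 15.4] M [-0.93 -0.49 -0.15] w 0.0218
 psi 129.3 hookdir slope -0.065 ytilt 0.075 turn needed 0.004
t 20.3 TCP_d [-72.    2.2 -67.1] gatewire pt_d [ -4.7   2.7 -65.5] F [-3.2  5.5  8.6] M [ 0.07 -0.1   0.18] w 0.022
 psi 129.4 hookdir slope -0.061 ytilt 0.081 turn needed 0.005
t 20.38 TCP_d [-69.5   4.4 -72.8] gatewire pt_d [ -2.2   4.9 -71.1] F [-6.9  6.5 13.3] M [ 0.09  0.24 -0.01] w 0.0221
 psi 129.4 hookdir slope -0.059 ytilt 0.087 turn needed 0.006
```

```bash
python3 -m handwheel '[[-2,-5,6,0]]' >/dev/null; python3 ey.py;python3 -m handwheel '[[-3,-3,6,0]]' >/dev/null; python3 ey.py; python3 -c "
from h import *
im=imaging.camera('scene')[:,:,::-1]
cv2.imwrite('pics/g9.png',cv2.resize(im[110:230,190:350],(800,600),interpolation=cv2.INTER_CUBIC))"
```

```text
t 20.47 TCP_d [-67.4   3.8 -75.9] gatewire pt_d [ -0.    4.4 -74. ] F [-1.4  4.3 11.5] M [-0.22 -0.65  0.24] w 0.0221
 psi 129.5 hookdir slope -0.057 ytilt 0.096 turn needed 0.007
t 20.55 TCP_d [-64.2   3.9 -78.5] gatewire pt_d [  3.2   4.7 -76.5] F [-7.9  3.7 10.9] M [-0.18  0.37 -0.23] w 0.0223
 psi 129.6 hookdir slope -0.055 ytilt 0.101 turn needed 0.009
```

View pics/g9.png

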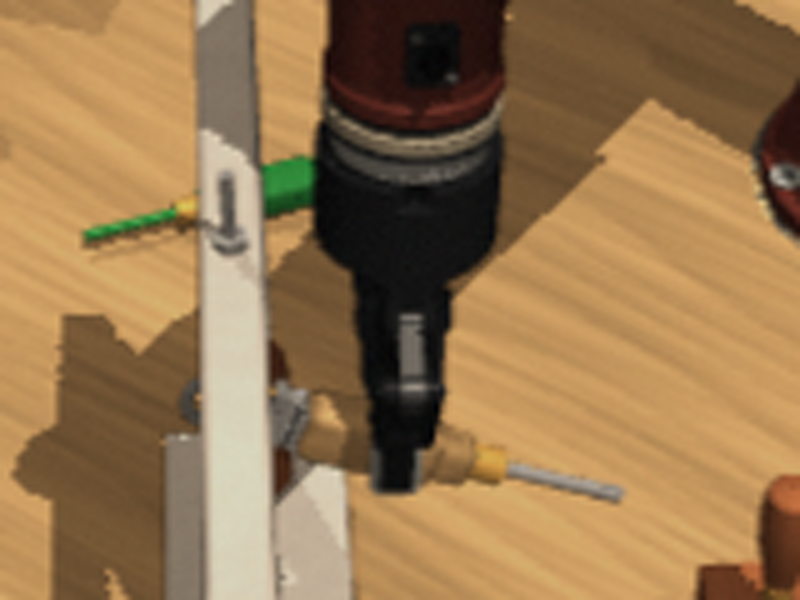

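```bash
python3 -m handwheel '[[4,-5,4,0]]' >/dev/null; python3 ey.py;python3 -m handwheel '[[2,-3,7,0]]' >/dev/null; python3 ey.py; python3 -m handwheel '[[0,-3,7,0]]' >/dev/null; python3 ey.py
```

```text
t 20.68 TCP_d [-63.9   2.3 -79.3] gatewire pt_d [  3.4   3.1 -76.6] F [ 4.4  1.1 10. ] M [-0.44 -0.95  0.23] w 0.0223
 psi 129.6 hookdir slope -0.043 ytilt 0.109 turn needed 0.009
t 20.77 TCP_d [-63.5   2.7 -82.1] gatewire pt_d [  3.8   3.6 -78.8] F [-6.9  3.4 12.5] M [-0.19  0.15 -0.02] w 0.0222
 psi 129.6 hookdir slope -0.036 ytilt 0.116 turn needed 0.009
t 20.85 TCP_d [-62.2   3.3 -85.2] gatewire pt_d [  5.1   4.2 -81.7] F [-4.2  5.4 10.7] M [-0.06 -0.11  0.07] w 0.0223
 psi 129.7 hookdir slope -0.032 ytilt 0.123 turn needed 0.01
```

```bash
python3 -m handwheel '[[1,-3,7,0]]' >/dev/null; python3 ey.py;python3 -m handwheel '[[1,-4,7,0]]' >/dev/null; python3 ey.py;  python3 -c "
from h import *
im=imaging.camera('scene')[:,:,::-1]
cv2.imwrite('pics/h1.png',cv2.resize(im[110:230,190:350],(800,600),interpolation=cv2.INTER_CUBIC))"
```

```text
t 20.93 TCP_d [-60.9   4.  -87.9] gatewire pt_d [  6.4   4.9 -83.9] F [-8.   3.7 18.8] M [-0.59 -0.23 -0.11] w 0.0221
 psi 129.7 hookdir slope -0.025 ytilt 0.13 turn needed 0.01
t 21.02 TCP_d [-59.5   4.2 -90.3] gatewire pt_d [  7.7   5.2 -85.8] F [-5.5  6.8 14.4] M [ 0.15 -0.05  0.15] w 0.0224
 psi 129.7 hookdir slope -0.017 ytilt 0.139 turn needed 0.011
```

View pics/h1.png

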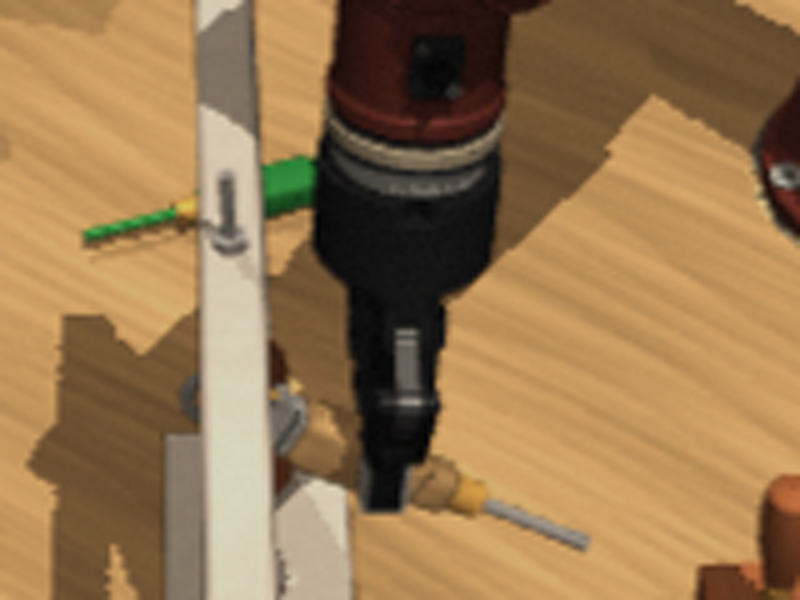

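```bash
python3 -m handwheel '[[1,-3,-3,0]]' >/dev/null; python3 ey.py; python3 -m handwheel '[[0,0,0,0],[0,0,1,0],[0,0,1,0]]' 0.6 >/dev/null; python3 ey.py; python3 -c "
from h import *
im=imaging.camera('scene')[:,:,::-1]
cv2.imwrite('pics/h2.png',cv2.resize(im[110:230,190:350],(800,600),interpolation=cv2.INTER_CUBIC))"; python3 -m handwheel '[[25,0,0,0],[38,0,0,0],[38,0,-10,0],[38,0,-10,0],[30,0,0,0]]' >/dev/null; python3 ey.py;python3 -c "
from h import *
im=imaging.camera('scene')[:,:,::-1]
cv2.imwrite('pics/h3.png',cv2.resize(im[110:230,190:350],(800,600),interpolation=cv2.INTER_CUBIC))"
```

```text
t 21.15 TCP_d [-60.4   2.1 -87.8] gatewire pt_d [  6.8   3.1 -83.2] F [ 0.   0.2 -2.1] M [ 0.03  0.19 -0.04] w 0.0215
 psi 129.8 hookdir slope -0.016 ytilt 0.141 turn needed 0.012
t 21.4 TCP_d [-60.    3.3 -89.4] gatewire pt_d [  7.2   4.4 -84.6] F [ 0.1 -0.7 -0.6] M [-0.04  0.08  0.02] w 0.0511
 psi 129.8 hookdir slope -0.014 ytilt 0.143 turn needed 0.012
t 21.87 TCP_d [-229.4   -2.8  -89.7] gatewire pt_d [-162.1   -2.6  -85.1] F [2.  2.1 0.6] M [0.   0.06 0.03] w 0.0513
 psi 129.1 hookdir slope -0.016 ytilt 0.14 turn needed -0.0
```

View pics/h2.png

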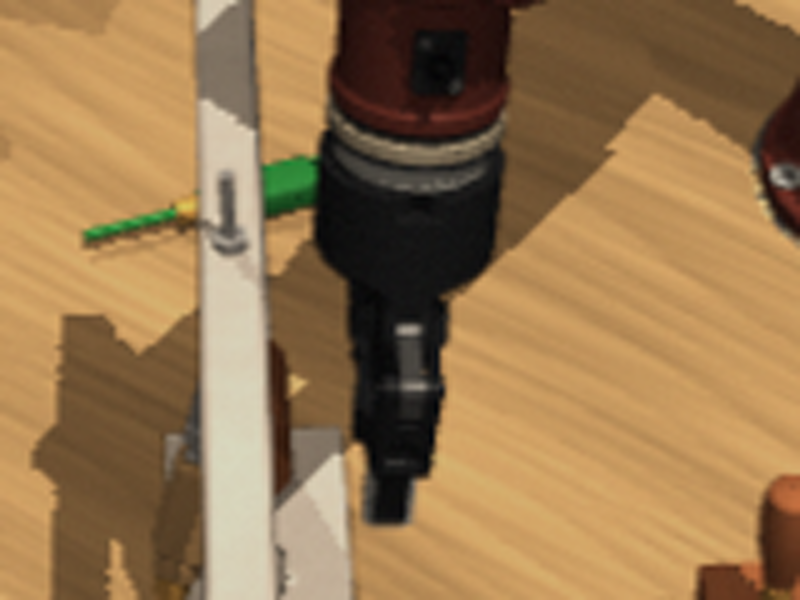

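View pics/h3.png

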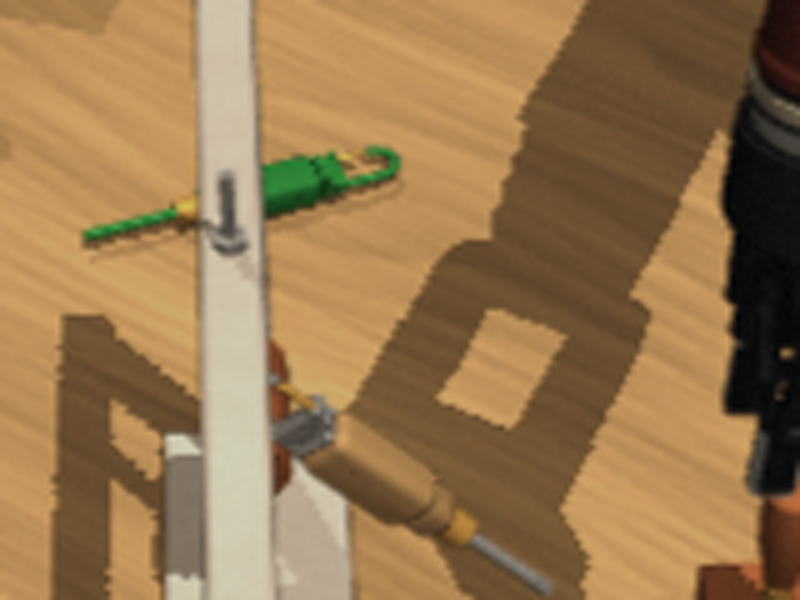

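```bash
python3 -m handwheel '[[20,0,-10,0],[10,0,-5,0]]' >/dev/null; python3 - <<'E'
from h import *
print(sense()['time_s'])
pr=None;fr=[]
for k in range(80):
    im=imaging.camera('scene')[110:260,180:320].astype(int)
    if pr is not None: fr.append(int((abs(im-pr).sum(2)>40).sum()))
    pr=im
print(fr);print(sense()['time_s'],sense()['tool_pos'])
im=imaging.camera('scene')[:,:,::-1]
cv2.imwrite('pics/h4.png',cv2.resize(im[110:230,190:350],(800,600),interpolation=cv2.INTER_CUBIC))
E
```

```text
22.0833
[778, 843, 554, 581, 739, 591, 681, 1010, 975, 375, 829, 1054, 786, 679, 688, 653, 109, 596, 662, 598, 644, 976, 835, 139, 871, 923, 614, 567, 617, 462, 376, 628, 667, 699, 821, 933, 643, 430, 762, 689, 609, 581, 503, 125, 511, 653, 605, 705, 898, 793, 407, 525, 662, 482, 492, 541, 315, 323, 530, 586, 650, 734, 758, 559, 268, 535, 546, 506, 482, 438, 99, 354, 511, 507, 591, 671, 597, 345, 383]
26.0833 [0.43726627 0.14185626 0.25630553]
```

View pics/h4.png

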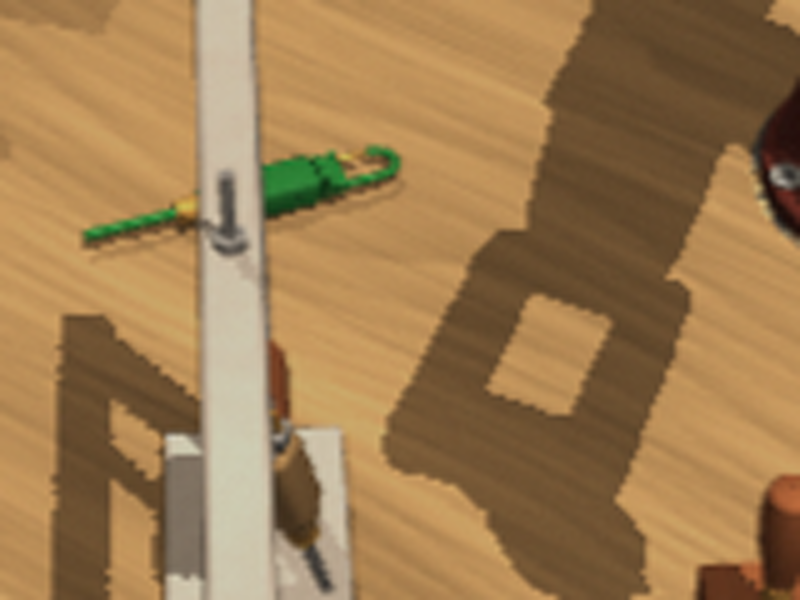

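```bash
python3 - <<'E'
from h import *
pr=None;fr=[]
for k in range(260):
    im=imaging.camera('scene')[110:260,180:320].astype(int)
    if pr is not None: fr.append(int((abs(im-pr).sum(2)>40).sum()))
    pr=im
print([max(fr[i:i+14]) for i in range(0,len(fr)-13,14)]);print(sense()['time_s'],sense()['tool_pos'])
for k in range(4):
    im=imaging.camera('scene')[:,:,::-1]
    cv2.imwrite(f'pics/i{k}.png',cv2.resize(im[150:270,190:350],(800,600),interpolation=cv2.INTER_CUBIC))
    for j in range(3): imaging.camera('top')
E
python3 -c "
import cv2,numpy as np
a=[cv2.resize(cv2.imread(f'pics/i{k}.png')[:,:400],(200,300)) for k in range(4)]
cv2.imwrite('pics/i_all.png',np.hstack(a))"
```

```text
Still running in the background as job /tmp/bash_jobs.1000/31160cf7d442 (pid 3200). You'll get a notice when it ends.
```

Edit , replacing
```

```
with
```

```

```bash
cat /tmp/bash_jobs.1000/31160cf7d442/stdout; ls pics | grep ^i
```

```text
[596, 550, 522, 522, 552, 546, 568, 541, 518, 513, 484, 442, 417, 383, 355, 278, 247, 204]
39.1333 [0.43726379 0.14185318 0.2562889 ]
i0.png
i1.png
i2.png
i3.png
i_all.png
```

View pics/i_all.png

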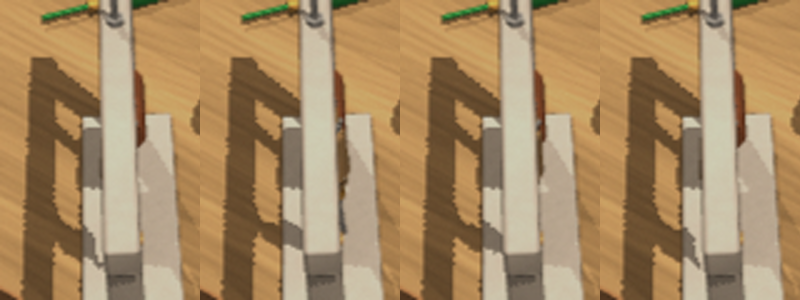

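```bash
(python3 - <<'E'
from h import *
pr=None;fr=[]
for k in range(150):
    im=imaging.camera('scene')[110:260,180:320].astype(int)
    if pr is not None: fr.append(int((abs(im-pr).sum(2)>40).sum()))
    pr=im
print([max(fr[i:i+14]) for i in range(0,len(fr)-13,14)],fr[-20:]);print(sense()['time_s'])
E
)
```

```text
[106, 72, 33, 0, 0, 0, 0, 0, 0, 0] [0, 0, 0, 0, 0, 0, 0, 0, 0, 0, 0, 0, 0, 0, 0, 0, 0, 0, 0, 0]
47.4333
```

Edit , replacing
```

```
with
```

```

```bash
python3 - <<'E'
from h import *
im=imaging.camera('scene')[:,:,::-1];w=imaging.camera('wrist')[:,:,::-1];t=imaging.camera('top')[:,:,::-1]
cv2.imwrite('pics/j1.png',np.hstack([cv2.resize(im[120:270,180:320],(392,420)),w[:,:400]]))
cv2.imwrite('pics/j2.png',cv2.convertScaleAbs(cv2.resize(t[60:260,130:400],(800,592)),alpha=1.5))
print(sense()['time_s'],proj('wrist',[.6106,-.0604,.2]))
E
```

```text
47.5833 [273.98008843 490.07751606]
```

View pics/j1.png

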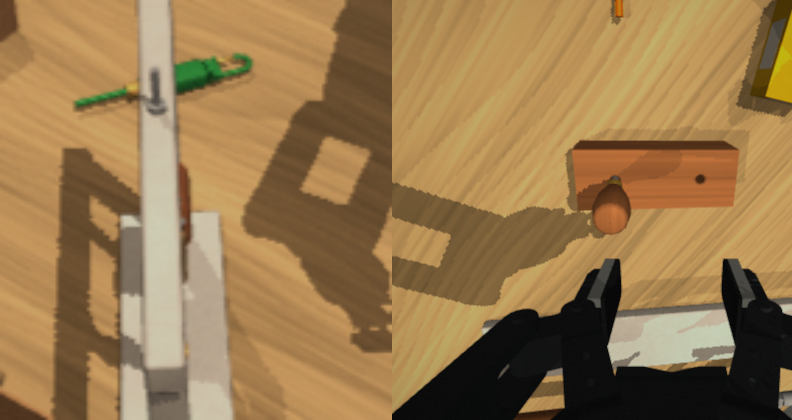

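View pics/j2.png

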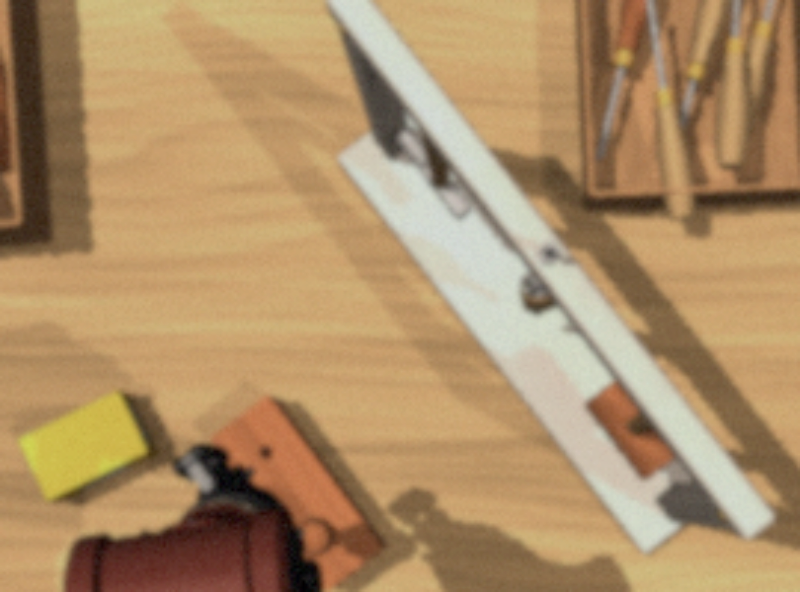

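```bash
python3 - <<'E'
from h import *
c=[]
for k in range(16):
    im=imaging.camera('top')[145:170,300:325].astype(float)
    m=(im.sum(2)<330).astype(np.uint8); M=cv2.moments(m,True); c.append((round(M['m10']/M['m00'],2),round(M['m01']/M['m00'],2)))
print(c,sense()['time_s'],sense()['wrist_force'])
E
```

```text
[(13.22, 11.27), (13.23, 11.31), (13.28, 11.38), (13.31, 11.36), (13.16, 11.52), (13.36, 11.42), (13.27, 11.38), (13.28, 11.29), (13.3, 11.16), (13.14, 11.22), (13.28, 11.35), (13.27, 11.34), (13.37, 11.4), (13.3, 11.34), (13.2, 11.36), (13.22, 11.28)] 48.3833 [ 0.49620666  0.69224486 -0.19323671]
```

Motion is down to noise (about 0.1 px), so I'm handing in.

```bash
python3 -c "
from rig import sense, job
print(job.close_job()); print(sense()['time_s'])"
```

```text
the job is handed in; nothing more can be done
None
the job is handed in; nothing more can be done
```

The screwdriver is clipped on the eye and hanging freely, and I handed the job in at 48.4 s. However, one hard press during the first grasp may have failed the run.

**What I did:**
- **Turning it over:** I lifted the screwdriver out of the block. The moves cannot tilt the hand, so I pivoted the screwdriver in the fingers against the block's edge until it lay level.
- **Second grip:** I laid it on the counter with its gate up and gripped it again lower on the handle.
- **Clipping:** I raised the gate against the eye from below and felt contact about 53 mm below the rail. I pushed up with 5–9 N, then drew it back. The resistance dropped away, and a further pull held at about 13 N, so the eye was inside the hook.
- **Release:** I lowered it to about 40° below level, let go, moved the hand clear and waited about 26 s for the swing to stop.

**Last checks:** The top camera shows the screwdriver hanging upright below the eye, moving only about 0.1 px between pictures, which is noise. The carton, bradawl, hammer and mallet look untouched. The hand was about 0.25 m from the eye with no contact force.

**What went wrong or was not confirmed:**
- **Hard press at 5.5 s:** During the first descent the palm pressed on the hook and the wrist force read about 101 N, against the 40 N limit for the gripper's body. I backed off at once, but this may count as a failure.
- **Force on the eye:** While I lowered the hung screwdriver, forces peaked at about 21 N, under the 25 N limit. I only read them between moves.
- **Gate at the end:** It looked shut just after clipping and during the first swings. In the last pictures the rail hides it, so I could not confirm it then.

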